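# Open the pressure cap of the lacquer tank

## Task

Open the lacquer pressure tank for refilling: swing the safety arm right away from over the cap, turn the cap anticlockwise to its first stop and wait there about two seconds for the pressure to bleed off, then press it down, turn it on until it comes free and lift it off. Set it down gently, grip bar up, in the empty square steel tray, leaving the safety arm swung away and the other things on the table as they are.

Things in the scene. Friction and masses are not known exactly. Their poses are not given: they have to be found in the camera images.
- neck: Filler neck of the fixed tank. Origin: centre of its round rim, 167 mm above the table. z points outward along its axis, which leans 30 degrees from vertical towards the robot's side of the tank; y is level, along the tank; x points up the slope, away from the robot. A gauge 40 mm wide stands on the tank near (64, -83, 0) mm in these axes, its top 175 mm above the table.
- tank: The fixed steel lacquer tank: a cylinder of 124 mm diameter, 232 mm long, lying along its y on two feet, its centre line 85 mm above the table, top at 147 mm. Origin: on the table under its middle; x level, away from the robot's side; z up. The neck's rim is at (-47.5, 0, 167) mm.
- cap: Loose pressure cap, about 0.18 kg: an aluminium cap of 88 mm diameter, 29 mm high, with a black grip bar on top (70 mm along x, 14 mm wide, 30 mm high). Origin: centre of its lower edge; z out through the bar. Closed on the neck, its z is the neck's z and its origin is at neck z = -11 mm. Three lugs under it hold it below the neck's rim.
- cap_grip (a point): Centre of the top of the grip bar, 59 mm above the cap's origin, axes as the cap's. The cap's turn is the angle from the neck's x to the cap's x about the neck's z, growing anticlockwise seen from outside (opening). It starts at 0 to 0.3 rad. First stop, a hard tooth: about 0.62 rad. Passing it needs pressing. Free to lift from 1.14 rad to the last hard stop at 1.34 rad.
- plunger (a joint): Spring plunger in the neck that pushes the cap outward: about 0 with the cap closed (6 N), falling as the cap is pressed in along the neck's -z (500 N/m), +0.006 m at most when the cap is off. To pass the first stop press the cap in 6 mm or more (10 mm at most, where it meets the rim) and keep it in while turning from 0.62 to 1.14 rad. Lifted 30 mm the cap is clear of the neck.
- latch (a joint): Angle of the safety arm, a steel bar 18 mm wide and 6 mm thick, underside at neck z = 56 mm, swinging about an axis parallel to the neck's z. At 0 it lies straight across the cap; it grows anticlockwise seen from outside, the peg going up the slope away from the robot, to 2.2 rad. Starts at 0 to 0.3 rad, stays where left (friction 0.1 N m). Right away means 1.3 rad or more.
- latch_peg (a point): Centre of the top of the upright black peg at the safety arm's free end: 14 mm diameter, 35 mm tall, its axis along the neck's z, 125 mm from the pivot.
- latch_pivot (a point): Point on the safety arm's pivot axis level with the top of the peg, at (0, 95, 97) mm in the neck's axes. The pivot post is 16 mm thick; with its collar it ends at neck z = 68 mm.
- tray: Fixed open square tray of bare steel, 150 x 150 mm, 18 mm high, walls and floor 4 mm. Origin: centre of its underside, on the table; x and y along its sides.
- petal_board: Fixed white board, 150 x 100 mm, with wooden pins bearing wire petals up to 52 mm high. To be left alone. Origin: centre of its underside.
- bottle: Loose amber glass bottle, 54 mm diameter, 125 mm tall. Origin: centre of its foot.
- jar: Loose clear jar, 66 mm diameter, 70 mm tall. Origin: centre of its foot.
- mug: Loose white mug, 72 mm diameter, 85 mm tall, handle towards its y. Origin: centre of its foot.
- palette_knife: Loose palette knife lying flat, 170 mm long along its x.
- tweezers: Loose steel tweezers lying flat, 145 mm long along their x.
- spool: Loose wooden wire spool, 48 mm diameter, 45 mm tall. Origin: centre of its foot.

How it is judged:
On the way, in this order (a step that is already met when the one before it is completed fails the run):
1. the safety arm is swung away, at least 1.2 rad, the cap still closed (value of joint latch above 1.2 rad and distance between cap and neck below 0.035 m), for 0.1 s.
2. the cap is turned to its first stop and kept there, not pressed down, for 1.2 s (angle between the x axis of cap and the x axis of neck, either way round between 0.48 and 0.74 rad and z of cap in the frame of neck between -0.0145 and -0.006 m and distance between cap and neck below 0.035 m), for 1.2 s.
3. the cap is pressed down and turned past the first stop (angle between the x axis of cap and the x axis of neck, either way round between 0.76 and 1.2 rad and z of cap in the frame of neck below -0.0145 m and distance between cap and neck below 0.035 m), for 0.04 s.
4. the cap is lifted clear of the neck (z of cap in the frame of neck above 0.03 m), for 0.05 s.
At the end, for the whole second after the job is handed in: The cap stands flat on the tray's floor (tilt below 0.1 rad, origin within 12 mm of the table), grip bar up, its origin within 45 mm of the tray's centre along each side of the tray, released and at rest; the safety arm is still at 1.2 rad or more (x of cap in the frame of tray between -0.045 and 0.045 m and y of cap in the frame of tray between -0.045 and 0.045 m and z of cap in the frame of tray below 0.012 m and angle between cap's own z axis and vertical below 0.1 rad and linear speed of cap below 0.02 m/s and value of joint latch above 1.2 rad and contact force between the fingers and cap below 0.1 N); the robot touches nothing.
It fails at once if a bystander (bottle, jar, mug, palette knife, tweezers, spool) is pushed more than 25 mm (distance of any of bottle, jar, mug, palette_knife, tweezers, spool from where it was at the start of the episode above 0.025 m).
It fails at once if the bottle, jar, mug or spool is tipped (angle between any of bottle, jar, mug, spool's own z axis and vertical above 0.4 rad).
It fails at once if the petal board is touched (contact force between any of the arm, the fingers, cap and petal_board above 0.5 N).
It fails at once if the cap is dropped or thrown (linear speed of cap above 0.6 m/s and contact force between the fingers and cap below 0.1 N).
It also fails if it takes over 59 s, if anything falls off the work surface, if the arm or the gripper's body presses on something with over 40 N, if the wrist force passes 120 N, or if a joint passes its speed limit or range.

## Robot

A 6-joint arm with a two-finger parallel gripper is mounted at the origin on the work surface. World frame = base frame: x ahead of the robot, y to its left, z up, the work surface at z = 0. Lengths are in m, angles in rad, forces in N, time in s.
With the tool pointing down it reaches from about 0.275 to 0.875 m from the base axis. Payload 12.5 kg.
Tool frame: the origin (TCP) lies between the finger pads; the fingertips stand 17 mm ahead of it and the grasp point (between the pads) lies 2 mm behind it; z points along the fingers, y is the direction in which the jaws open and shut (so a half turn about z gives the same grasp; the last joint's range is limited). The gripper opens to 85 mm and grips with 20 to 120 N. Pads are 22 mm wide; open, the fingers measure 114 mm over their backs; the gripper's body (76 mm by 85 mm) begins 54 mm behind the grasp point. The pads swing forward as they close: fully open they stand 13 mm farther back than shut.
Start: joints at [-1.423, 0.351, 1.652, -0, 1.139, -0.085], TCP at [0.127, -0.535, 0.248] pointing down, gripper open.
Joint ranges: [-2.75, 2.75], [-0.79, 2.1], [0.01, 2.65], [-1.57, 4.71], [0.07, 3.14], [-2.87, 2.87]. Speed limits (rad/s): [2.22, 2.22, 2.79, 3.14, 3.14, 3.14].

## Interface

Orientations are given as a unit quaternion [x, y, z, w].
In Python, from bench import r gives the robot as it stands. The module is installed in compiled form; this text tells all that it offers.
- The arm moves only by the tool play_rows, never from a script. Its argument "moves" is a list of rows, each a list of 3 entries, a list of its own where there are three numbers: the closure, from 0 (fully open) to 1 (shut), then the shift along the tool's x, y, z in mm, then the turn about the tool's z in rad. A call has 1 to 12 rows; each row is the pose to reach, as a shift and turn from the pose commanded when the call began, along the tool's axes at that moment; what a row does not reach only later rows make up. A row lasts 1/12 s, in which the tool goes at most 41.7 mm and 7.16 degrees, less where a joint would pass 70% of its speed; a pose out of reach is approached as far as the arm can. A call with a gripper value outside its range is refused whole. The fingers move at their own pace and stop on an object; "squeeze" is the grip in N (left out, the last holds). Time passes only in rows, so rows that repeat a pose let the fingers close. It gives the time, the measured TCP pose, the force and the opening at its end, in the units of the state.
- r.get_obs(): the state, without advancing time (a new reading comes with each control period).
- r.grab_frame(name): name is "side" or "top" or "wrist"; returns a dict with "pixels" (384x512x3 uint8, red, green, blue), "K" (3x3 intrinsics, pixels), "R" (3x3) and "t" (3): a world point X has camera coordinates R X + t. Camera axes: x right, y down, z forward; pixel columns grow to the right and rows downward; lengths in m; the calibration is good to about 2 mm. A picture is of the moment at which its call begins. There is no depth.
- r.job_done(): hands the job in, once; it reports no verdict.
The state is a dict: "time": time; "joint_pos": joint angles; "qvel": joint speeds; "joint_efforts": joint torques, N m; "eef_pos": TCP position; "orientation": TCP orientation; "contact_force": force on the tool from outside, world axes, zero at the start; "wrist_torque": the same for the moment, N m; "grip_width": finger opening in m.
Only numpy, scipy, OpenCV 4.12 (cv2) and the standard library are available. Lean on these libraries where they do the work, as an engineer would, in place of code of your own. Each camera call takes 0.05 s, during which the arm holds its last target.

## Working session

There is one attempt and no reset: what is moved stays moved. The work goes in short steps, Python scripts to look and compute and a tool call to move; the robot and the scene stay as the last step left them, time stands still between calls to the robot, and variables do not carry over. Pictures are saved under pics/ and viewed, and the job is handed in when it is done.

Besides the shell and the picture viewer there is one more tool, called after "Request:" as a command line: name --argument value ..., lists and objects as JSON in quotes. play_rows: Moves the arm, as the interface text tells. Its arguments: {"type":"object","properties":{"moves":{"type":"array","items":{"type":"array"}},"squeeze":{"type":"number"}},"required":["moves"]}

```bash
mkdir -p pics; ls; cat > h.py <<'E'
import numpy as np,cv2
from bench import r
def snap(n,f):
    d=r.grab_frame(n); cv2.imwrite(f'pics/{f}.png',d['pixels'][:,:,::-1]); np.savez(f'pics/{f}.npz',K=d['K'],R=d['R'],t=d['t'],p=d['pixels']); return d
E
python3 - <<'E'
from h import *
for n in ['side','top','wrist']:
    d=snap(n,n+'0'); print(n,d['K'].round(1).tolist(),(-d['R'].T@d['t']).round(3),d['R'].round(3).tolist())
print(r.get_obs())
E
```

```text
pics
side [[454.9, 0.0, 252.2], [0.0, 454.9, 188.3], [0.0, 0.0, 1.0]] [0.296 0.785 0.908] [[-0.949, -0.315, -0.021], [-0.19, 0.624, -0.758], [0.252, -0.715, -0.652]]
top [[492.7, 0.0, 259.7], [0.0, 492.7, 187.4], [0.0, 0.0, 1.0]] [ 0.303 -0.003  1.634] [[-0.023, -1.0, -0.017], [-0.983, 0.026, -0.184], [0.185, 0.013, -0.983]]
wrist [[265.1, 0.0, 255.7], [0.0, 265.1, 190.7], [0.0, 0.0, 1.0]] [ 0.201 -0.518  0.373] [[0.23, -0.973, -0.0], [-0.928, -0.22, 0.3], [-0.292, -0.069, -0.954]]
{'time': 0.15, 'joint_pos': array([-1.42259105e+00,  3.51146577e-01,  1.65224730e+00, -9.83387764e-07,
        1.13913058e+00, -8.46101884e-02]), 'qvel': array([ 1.76602504e-05, -8.70177377e-04, -3.29868221e-03,  1.57710000e-03,
        1.09788015e-05, -1.52152144e-03]), 'joint_efforts': array([ 3.33972239e-04, -5.06248677e+01, -2.91503280e+01, -8.68846610e-05,
        3.34078017e-03,  7.15307920e-06]), 'eef_pos': array([ 0.12687926, -0.53492355,  0.24787473]), 'orientation': array([ 9.93232135e-01,  1.16145203e-01, -1.52581944e-05, -4.65648549e-04]), 'contact_force': array([0.08387183, 0.17219627, 0.63860494]), 'wrist_torque': array([ 0.00268065,  0.02641424, -0.00942724]), 'grip_width': 0.08522538810383858}
```

View pics/side0.png

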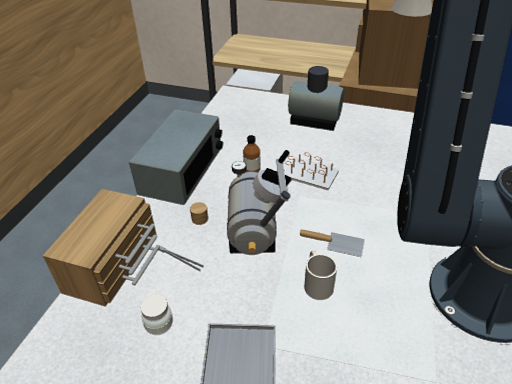

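View pics/top0.png

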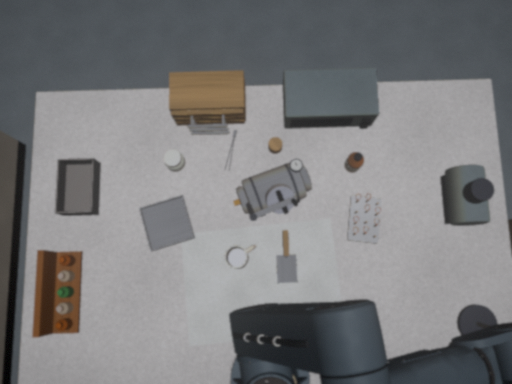

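View pics/wrist0.png

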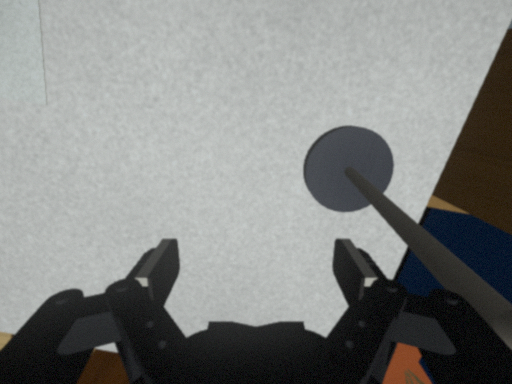

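```bash
python3 - <<'E'
import cv2
a=cv2.imread('pics/top0.png'); cv2.imwrite('pics/top0c.png',cv2.resize(a[140:240,220:330],None,fx=7,fy=6,interpolation=cv2.INTER_CUBIC)[:, :770])
cv2.imwrite('pics/top0d.png',cv2.resize(a[185:260,130:205],None,fx=8,fy=8,interpolation=cv2.INTER_CUBIC))
a=cv2.imread('pics/side0.png'); cv2.imwrite('pics/side0c.png',cv2.resize(a[140:260,215:305],None,fx=5,fy=5,interpolation=cv2.INTER_CUBIC))
E
```

```text
(no output)
```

View pics/top0c.png

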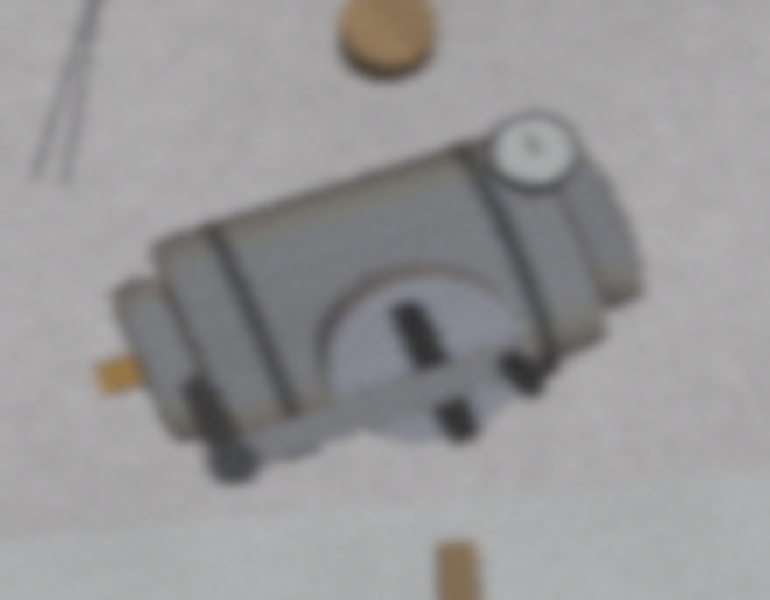

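View pics/top0d.png

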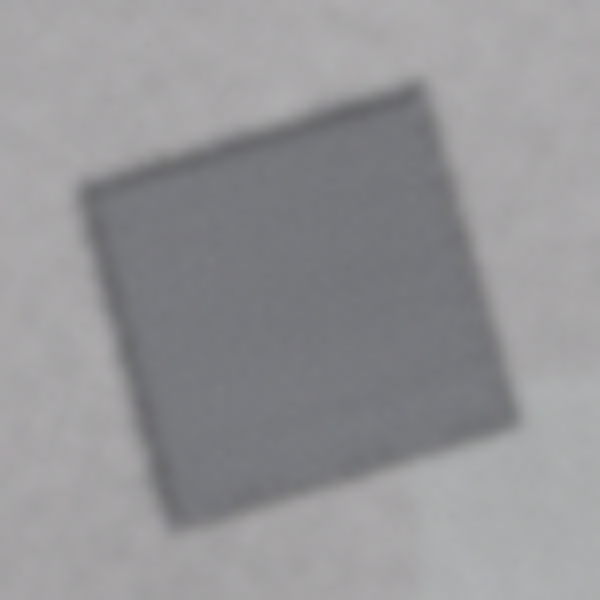

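View pics/side0c.png

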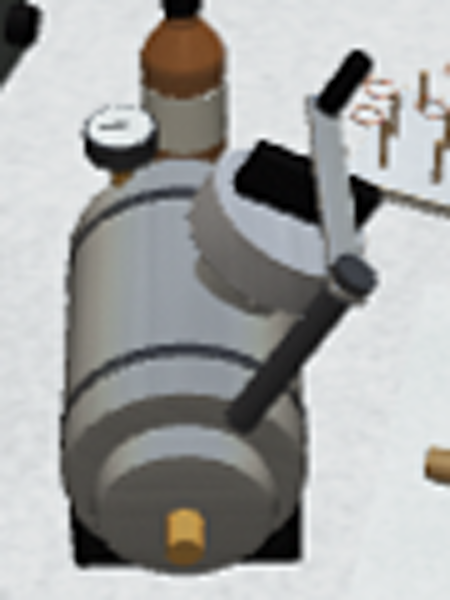

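```bash
cat >> h.py <<'E'
def proj(d,P):
    c=d['R']@np.asarray(P,float)+d['t']; p=d['K']@c; return p[:2]/p[2]
s,c_=0.5,np.sqrt(3)/2
RN=np.array([[c_,0,-s],[0,1,0],[s,0,c_]])  # neck axes columns in tank
def Rz(a): return np.array([[np.cos(a),-np.sin(a),0],[np.sin(a),np.cos(a),0],[0,0,1]])
def neck2w(q,p): return np.array([q[0],q[1],0])+Rz(q[2])@(np.array([-.0475,0,.167])+RN@np.asarray(p,float))
def peg(l,z=.097): return [.125*np.sin(l),.095-.125*np.cos(l),z]
def bar(a,u,v=0,z=.048): return [u*np.cos(a)-v*np.sin(a),u*np.sin(a)+v*np.cos(a),z]
E
python3 - <<'E'
from h import *
from scipy.optimize import least_squares
T=np.load('pics/top0.npz');S=np.load('pics/side0.npz')
t=lambda x,y:np.array([220+x/7,140+y/6]); sd=lambda x,y:np.array([215+x/5,140+y/5])
def items(q):
    L,A=q[3],q[4]
    g=np.array([q[0],q[1],0])+Rz(q[2])@np.array([.0079,-.083,.175])
    return [(T,g,t(533,148),'gT'),(S,g,sd(120,130),'gS'),
     (T,neck2w(q,[0,.095,.068]),t(232,455),'pivT'),(S,neck2w(q,[0,.095,.068]),sd(357,272),'pivS'),
     (S,neck2w(q,peg(L)),sd(360,62),'pegS'),(S,neck2w(q,peg(L,.062)),sd(328,103),'pegbS'),
     (T,neck2w(q,peg(L)),t(532,385),'pegT'),(T,neck2w(q,peg(L,.062)),t(515,362),'pegbT'),
     (T,neck2w(q,bar(A,.035)),t(407,308),'barT'),(T,neck2w(q,bar(A,-.035)),t(463,425),'barT-'),
     (S,neck2w(q,bar(A,.035,.007)),sd(262,142),'bS')]
f=lambda q:np.concatenate([proj(d,P)-m for d,P,m,_ in items(q)])
o=least_squares(f,[.55,-.03,-.2,.1,.1],loss='soft_l1')
print(o.x.round(4)); 
for (d,P,m,n) in items(o.x): print(n,(proj(d,P)-m).round(1),P.round(3))
np.save('q.npy',o.x)
# tray
def ray(d,p,z):
    v=d['R'].T@np.linalg.solve(d['K'],[p[0],p[1],1]); C=-d['R'].T@d['t']; return C+v*(z-C[2])/v[2]
for p in [(83,187),(422,82),(518,425),(178,528)]: print(ray(T,(130+p[0]/8,185+p[1]/8),.018).round(4))
E
```

```text
[ 0.5944 -0.0212  0.4111 -0.058  -0.0275]
gT [-0.5  3.2] [ 0.635 -0.094  0.175]
gS [2.4 0.2] [ 0.635 -0.094  0.175]
pivT [1.1 1.1] [0.482 0.033 0.226]
pivS [-0.7 -0.7] [0.482 0.033 0.226]
pegS [-0.1  0.4] [ 0.513 -0.089  0.247]
pegbS [-1.   2.6] [ 0.529 -0.082  0.217]
pegT [ 0.9 -0. ] [ 0.513 -0.089  0.247]
pegbT [0.2 0. ] [ 0.529 -0.082  0.217]
barT [ 0.3 -0.8] [ 0.557 -0.039  0.226]
barT- [0.2 0.4] [ 0.501 -0.061  0.191]
bS [-3.8  2.2] [ 0.554 -0.032  0.226]
[0.5463 0.4165 0.018 ]
[0.587  0.2756 0.018 ]
[0.4432 0.2352 0.018 ]
[0.4045 0.3745 0.018 ]
```

```bash
cat > fit.py <<'E'
from h import *
from scipy.optimize import least_squares
T=np.load('pics/top0.npz');S=np.load('pics/side0.npz')
t=lambda x,y:np.array([220+x/7,140+y/6]); sd=lambda x,y:np.array([215+x/5,140+y/5])
def items(q):
    L,A=q[3],q[4]
    g=np.array([q[0],q[1],0])+Rz(q[2])@np.array([q[5],-.083,.175])
    return [(T,g,t(533,148),'gT'),(S,g,sd(120,130),'gS'),
     (T,neck2w(q,[0,.095,.068]),t(232,455),'pivT'),(S,neck2w(q,[0,.095,.068]),sd(357,272),'pivS'),
     (S,neck2w(q,peg(L)),sd(360,62),'pegS'),(S,neck2w(q,peg(L,.062)),sd(328,103),'pegbS'),
     (T,neck2w(q,peg(L)),t(532,385),'pegT'),(T,neck2w(q,peg(L,.062)),t(515,362),'pegbT'),
     (T,neck2w(q,bar(A,.035)),t(407,308),'barT'),(T,neck2w(q,bar(A,-.035)),t(463,425),'barT-'),
     (S,neck2w(q,bar(A,.035,-.007)),sd(262,142),'bS'),(S,neck2w(q,bar(A,-.035,-.007)),sd(382,190),'bS-')]
f=lambda q:np.concatenate([proj(d,P)-m for d,P,m,_ in items(q)])
o=least_squares(f,[.55,-.03,.3,.1,.1,.015],loss='soft_l1')
q=o.x
print(o.x.round(4)); 
for (d,P,m,n) in items(o.x): print(n,(proj(d,P)-m).round(1),P.round(3))
np.save('q.npy',o.x)
def overlay(d,box,k,fn):
    a=d['p'][:,:,::-1]; x0,y0,x1,y1=box
    a=cv2.resize(a[y0:y1,x0:x1],None,fx=k,fy=k,interpolation=cv2.INTER_CUBIC)
    def pl(Ps,col):
        pp=np.array([(proj(d,P)-[x0-.0,y0])*k for P in Ps]).round().astype(int); cv2.polylines(a,[pp],False,col,1)
    an=np.linspace(0,2*np.pi,50)
    for z in (.018,-.011): pl([neck2w(q,[.044*np.cos(u),.044*np.sin(u),z]) for u in an],(0,255,0))
    for sg in(-1,1): pl([np.array([q[0],q[1],0])+Rz(q[2])@[.062*np.cos(u),sg*.116,.085+.062*np.sin(u)] for u in an],(255,0,0))
    pl([neck2w(q,bar(q[4],u,v)) for u,v in [(.035,.007),(.035,-.007),(-.035,-.007),(-.035,.007),(.035,.007)]],(0,0,255))
    L=q[3]; dx=np.array([np.sin(L),-np.cos(L)]); n=np.array([np.cos(L),np.sin(L)]); pv=np.array([0,.095])
    pl([neck2w(q,[*(pv+dx*u+n*v),.062]) for u,v in [(0,.009),(.125,.009),(.125,-.009),(0,-.009)]],(0,255,255))
    pl([neck2w(q,[.007*np.cos(u)+peg(L)[0],.007*np.sin(u)+peg(L)[1],.097]) for u in an],(255,0,255))
    pl([neck2w(q,[.008*np.cos(u),.095+.008*np.sin(u),.068]) for u in an],(255,0,255))
    cv2.imwrite(fn,a)
overlay(T,(220,140,330,240),7,'pics/ovT.png'); overlay(S,(205,140,315,260),5,'pics/ovS.png')
E
python3 fit.py
```

```text
[ 0.5892 -0.0264  0.339   0.0223  0.0203  0.0278]
gT [-0.1  0.5] [ 0.643 -0.095  0.175]
gS [-0.4 -0.7] [ 0.643 -0.095  0.175]
pivT [0.1 1.5] [0.481 0.036 0.226]
pivS [-0.7  0.1] [0.481 0.036 0.226]
pegS [ 0.2 -0.3] [ 0.511 -0.086  0.252]
pegbS [-0.8  1.6] [ 0.527 -0.08   0.222]
pegT [-0.2  0.3] [ 0.511 -0.086  0.252]
pegbT [-0.5  0.1] [ 0.527 -0.08   0.222]
barT [0.7 1.6] [ 0.55  -0.039  0.226]
barT- [0.3 2.9] [ 0.493 -0.061  0.191]
bS [-1.4 -1.1] [ 0.553 -0.046  0.226]
bS- [-0.9 -0.7] [ 0.496 -0.068  0.191]
```

View pics/ovT.png

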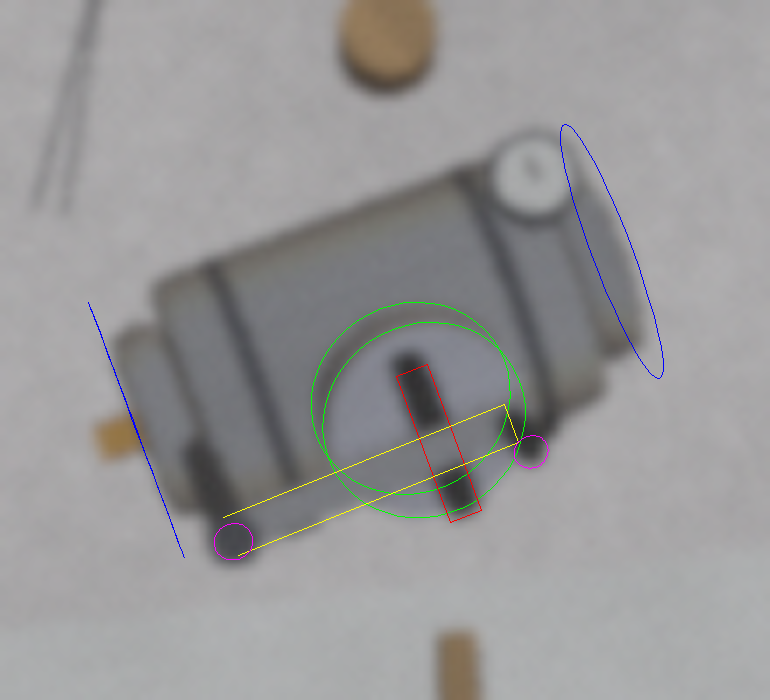

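View pics/ovS.png

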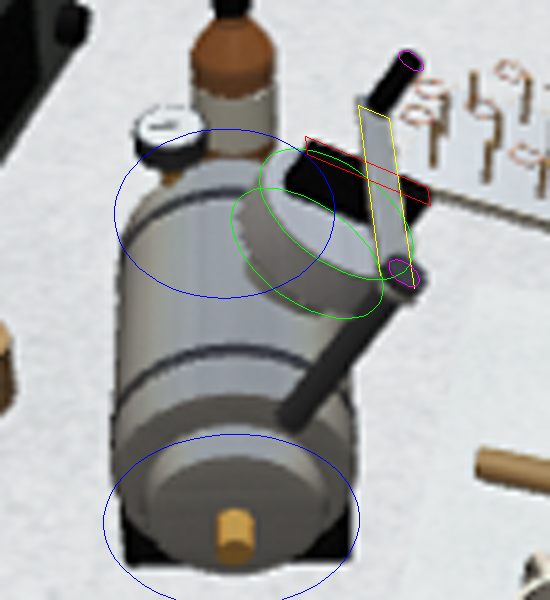

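```bash
cat >> h.py <<'E'
from scipy.spatial.transform import Rotation as Ro
def plan(P,ty=None,o=None):
    "target TCP world P, tool-y world angle -> shift mm, turn rad from present measured pose"
    o=o or r.get_obs(); Rm=Ro.from_quat(o['orientation']).as_matrix()
    sh=Rm.T@(np.asarray(P)-o['eef_pos'])*1000
    cur=np.arctan2(Rm[1,1],Rm[0,1])
    print('shift',sh.round(1),'turn',None if ty is None else round(-(ty-cur),3),'cur ty',round(cur,3),'pos',o['eef_pos'].round(4),'t',round(o['time'],2),'F',o['contact_force'].round(1),'w',round(o['grip_width'],4),'j6',o['joint_pos'][5].round(2))
E
python3 -c "
from h import *
plan([.511,-.086,.40],-2.80)"
```

```text
shift [ 477.3 -348.3 -151.8] turn 1.462 cur ty -1.338 pos [ 0.1269 -0.5349  0.2479] t 0.15 F [0.1 0.2 0.6] w 0.0852 j6 -0.08
```

Request:
play_rows --moves '[[0.3,[20,-15,-40],0.1],[0.3,[50,-35,-80],0.2],[0.3,[80,-60,-115],0.3],[0.3,[110,-80,-140],0.4],[0.3,[143,-105,-152],0.5],[0.3,[176,-130,-152],0.6],[0.3,[208,-154,-152],0.7],[0.3,[240,-178,-152],0.8],[0.3,[272,-202,-152],0.9],[0.3,[305,-226,-152],1.0],[0.3,[340,-250,-152],1.1],[0.3,[370,-272,-152],1.2]]'

```text
time: 1.15
eef_pos: [0.4019, -0.2105, 0.4003]
orientation: [0.887, -0.462, 0.0, 0.0]
contact_force: [0.5, -1.2, 0.6]
grip_width: 0.0598
```

```bash
python3 -c "
from h import *
plan([.511,-.086,.40],-2.80)"
```

```text
shift [ -39.6 -160.8    0.3] turn 0.268 cur ty -2.532 pos [ 0.4019 -0.2105  0.4003] t 1.15 F [ 0.5 -1.2  0.6] w 0.0598 j6 1.95
```

Request:
play_rows --moves '[[0.3,[-10,-38,0],0.1],[0.3,[-20,-76,0],0.2],[0.3,[-30,-115,0],0.268],[0.3,[-36,-148,0],0.268],[0.3,[-40,-161,0],0.268],[0.3,[-40,-161,0],0.268]]'

```text
time: 1.65
eef_pos: [0.5106, -0.0847, 0.3996]
orientation: [0.819, -0.573, -0.001, 0.0]
contact_force: [0.3, -0.3, 0.2]
grip_width: 0.0595
```

```bash
python3 -c "
from h import *
plan([.511,-.086,.40],-2.80)
snap('wrist','w1')"
```

```text
shift [ 1.3  0.1 -0.4] turn 0.008 cur ty -2.792 pos [ 0.5106 -0.0847  0.3996] t 1.65 F [ 0.3 -0.3  0.2] w 0.0595 j6 2.54
```

View pics/w1.png

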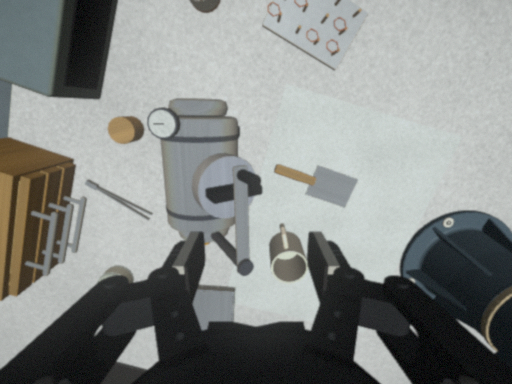

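```bash
python3 - <<'E'
import cv2
a=cv2.imread('pics/w1.png'); cv2.imwrite('pics/w1c.png',cv2.resize(a[85:285,140:290],None,fx=4,fy=3,interpolation=cv2.INTER_CUBIC)) 
cv2.imwrite('pics/w1d.png',cv2.resize(a[145:225,180:280],None,fx=7,fy=7,interpolation=cv2.INTER_CUBIC)) 
E
```

```text
(no output)
```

View pics/w1d.png

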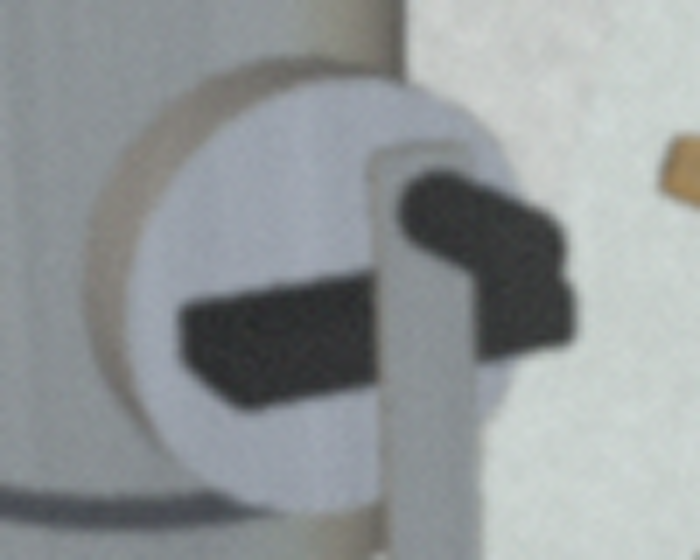

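View pics/w1c.png

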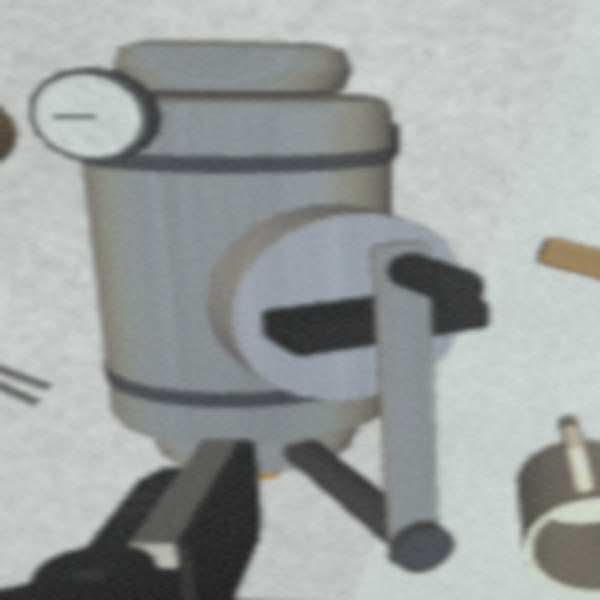

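```bash
cat > fit2.py <<'E'
from h import *
from scipy.optimize import least_squares
exec(open('fit.py').read().split('def items')[0])
W=np.load('pics/w1.npz')
wd=lambda x,y:np.array([180+x/7,145+y/7]); wc=lambda x,y:np.array([140+x/4,85+y/3])
def items(q):
    L,A=q[3],q[4]
    g=np.array([q[0],q[1],0])+Rz(q[2])@np.array([q[5],-.083,.175])
    pv=neck2w(q,[0,.095,.068]); p1=neck2w(q,peg(L)); p0=neck2w(q,peg(L,.062))
    return [(T,g,t(533,148),'gT'),(S,g,sd(120,130),'gS'),
     (T,pv,t(232,455),'pivT'),(S,pv,sd(357,272),'pivS'),
     (S,p1,sd(360,62),'pegS'),(T,p1,t(532,385),'pegT'),
     (T,neck2w(q,bar(A,.035)),t(407,308),'barT'),(T,neck2w(q,bar(A,-.035)),t(463,425),'barT-'),
     (S,neck2w(q,bar(A,.035,-.007)),sd(262,142),'bS'),(S,neck2w(q,bar(A,-.035,-.007)),sd(382,190),'bS-'),
     (W,g,wc(95,115),'gW'),(W,pv,wc(420,547),'pivW'),(W,p0,wd(437,208),'peg0W'),(W,p1,wd(530,250),'peg1W'),(W,neck2w(q,[0,0,.018]),wd(322,295),'discW')]
f=lambda q:np.concatenate([proj(d,P)-m for d,P,m,_ in items(q)])
o=least_squares(f,[.55,-.03,.3,.1,.1,.015],loss='soft_l1')
q=o.x
print(o.x.round(4)); 
for (d,P,m,n) in items(o.x): print(n,(proj(d,P)-m).round(1),P.round(3))
np.save('q.npy',o.x)
exec('def overlay'+open('fit.py').read().split('def overlay')[1].split('overlay(T')[0])
if __name__=='__main__': overlay(W,(140,85,290,285),4,'pics/ovW.png'); overlay(T,(220,140,330,240),6,'pics/ovT2.png')
E
python3 fit2.py
```

```text
[ 0.5907 -0.0271  0.3417  0.0037  0.0065  0.024 ]
gT [0.5 1.1] [ 0.641 -0.097  0.175]
gS [ 0.6 -1. ] [ 0.641 -0.097  0.175]
pivT [0.5 1. ] [0.482 0.035 0.226]
pivS [-1.1 -0.3] [0.482 0.035 0.226]
pegS [ 0.5 -0.3] [ 0.511 -0.087  0.251]
pegT [0.4 0.5] [ 0.511 -0.087  0.251]
barT [1.1 1. ] [ 0.552 -0.041  0.226]
barT- [0.5 2.4] [ 0.495 -0.061  0.191]
bS [-1.9 -1.6] [ 0.554 -0.047  0.226]
bS- [-1.4 -0.9] [ 0.497 -0.068  0.191]
gW [-0.8  1.1] [ 0.641 -0.097  0.175]
pivW [-0.6  0.9] [0.482 0.035 0.226]
peg0W [-1.3 -0.9] [ 0.527 -0.082  0.221]
peg1W [0.4 0.1] [ 0.511 -0.087  0.251]
discW [0.8 1.4] [ 0.537 -0.046  0.183]
```

View pics/ovW.png

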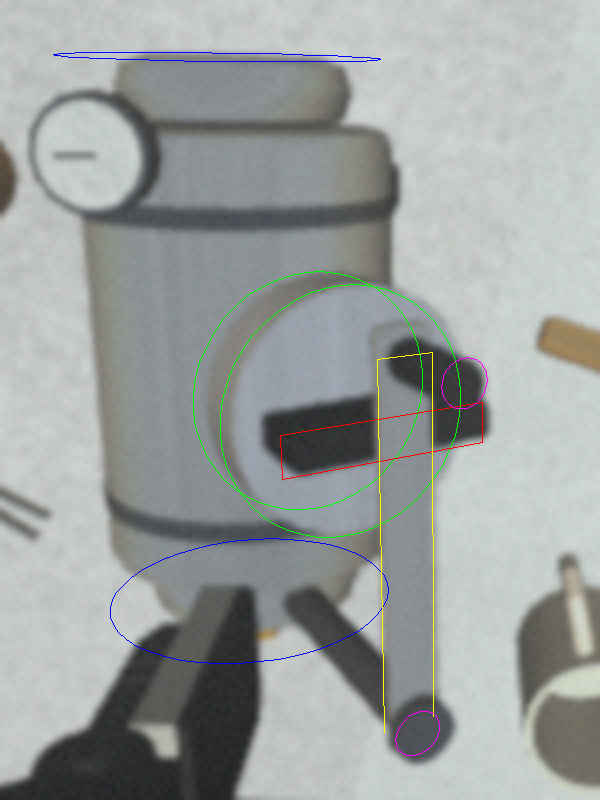

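View pics/ovT2.png

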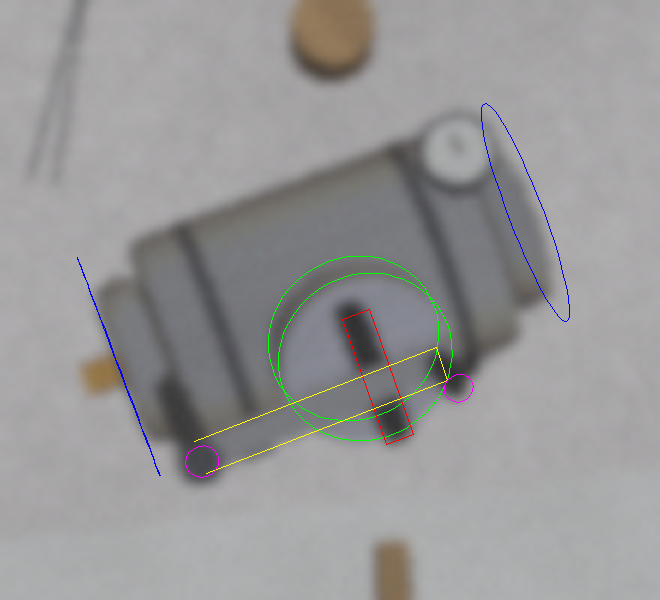

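```bash
cat >> h.py <<'E'
def waypts(Ps,tys,o=None):
    o=o or r.get_obs(); Rm=Ro.from_quat(o['orientation']).as_matrix(); cur=np.arctan2(Rm[1,1],Rm[0,1])
    for P,ty in zip(Ps,tys):
        sh=Rm.T@(np.asarray(P)-o['eef_pos'])*1000; tu=-(ty-cur); tu=(tu+np.pi)%(2*np.pi)-np.pi
        print([int(round(x)) for x in sh],round(tu,2))
E
python3 -c "
from h import *
q=np.load('q.npy')
m=neck2w(q,peg(0,.088));print(m)
plan([m[0],m[1],.25],q[2]-np.pi)"
```

```text
[ 0.51457507 -0.08607335  0.24321024]
shift [  1.7  -4.7 149.7] turn 0.007 cur ty -2.793 pos [ 0.5097 -0.0861  0.3997] t 1.7 F [-0.2 -0.7 -0.8] w 0.0598 j6 2.54
```

Request:
play_rows --moves '[[0.4,[2,-5,40],0.0],[0.4,[2,-5,80],0.0],[0.4,[2,-5,110],0.0],[0.4,[2,-5,115],0.0],[0.4,[2,-5,115],0.0]]'

```text
time: 2.12
eef_pos: [0.5139, -0.0878, 0.2845]
orientation: [0.818, -0.575, -0.001, 0.001]
contact_force: [0.6, 0.5, 0.8]
grip_width: 0.0516
```

```bash
python3 -c "
from h import *
q=np.load('q.npy')
m=neck2w(q,peg(0,.088));print(m)
plan([m[0],m[1],.25],q[2]-np.pi)
snap('wrist','w2');snap('side','s2')
a=cv2.imread('pics/s2.png'); cv2.imwrite('pics/s2c.png',cv2.resize(a[60:260,200:360],None,fx=4,fy=3))"
```

```text
[ 0.51457507 -0.08607335  0.24321024]
shift [-1.3 -1.3 34.5] turn 0.004 cur ty -2.796 pos [ 0.5139 -0.0878  0.2845] t 2.12 F [0.6 0.5 0.8] w 0.0516 j6 2.54
```

View pics/w2.png

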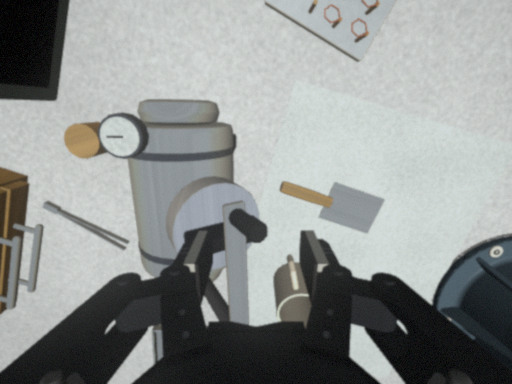

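View pics/s2c.png

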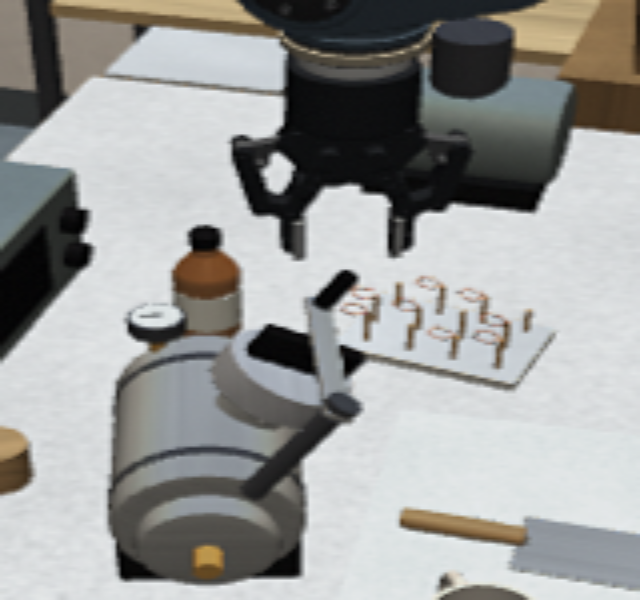

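Request:
play_rows --moves '[[0.5,[-1,-1,20],0.0],[0.55,[-1,-1,34],0.0],[0.55,[-1,-1,34],0.0]]'

```text
time: 2.47
eef_pos: [0.5153, -0.0859, 0.2512]
orientation: [0.818, -0.575, -0.0, 0.0]
contact_force: [-0.9, -0.5, -1.0]
grip_width: 0.0384
```

```bash
python3 -c "
from h import *
q=np.load('q.npy')
m=neck2w(q,peg(0,.088))
plan([m[0],m[1],.25],q[2]-np.pi)
snap('wrist','w3');snap('side','s3')
a=cv2.imread('pics/s3.png'); cv2.imwrite('pics/s3c.png',cv2.resize(a[60:260,200:360],None,fx=4,fy=3))
b=cv2.imread('pics/w3.png'); cv2.imwrite('pics/w3c.png',cv2.resize(b[150:350,150:350],None,fx=3,fy=3))
Ls=np.linspace(0,1.7,18)[1:]
zc=.088
waypts([neck2w(q,peg(L,zc))+[0,0,.25-m[2]] for L in Ls],[q[2]-np.pi+np.arctan2(np.sin(L),c_*np.cos(L)) for L in Ls])
"
```

```text
shift [-0.1  0.7  1.2] turn 0.005 cur ty -2.795 pos [ 0.5153 -0.0859  0.2512] t 2.47 F [-0.9 -0.5 -1. ] w 0.0384 j6 2.54
[-1, -9, -3] -0.11
[-3, -20, -9] -0.22
[-6, -31, -15] -0.34
[-10, -41, -21] -0.45
[-15, -51, -27] -0.56
[-22, -60, -32] -0.66
[-29, -68, -37] -0.77
[-38, -76, -42] -0.87
[-47, -84, -46] -0.96
[-57, -90, -49] -1.06
[-68, -95, -53] -1.15
[-80, -100, -55] -1.24
[-91, -103, -57] -1.33
[-104, -106, -58] -1.42
[-116, -107, -59] -1.5
[-129, -107, -59] -1.59
[-141, -107, -59] -1.68
```

View pics/w3c.png

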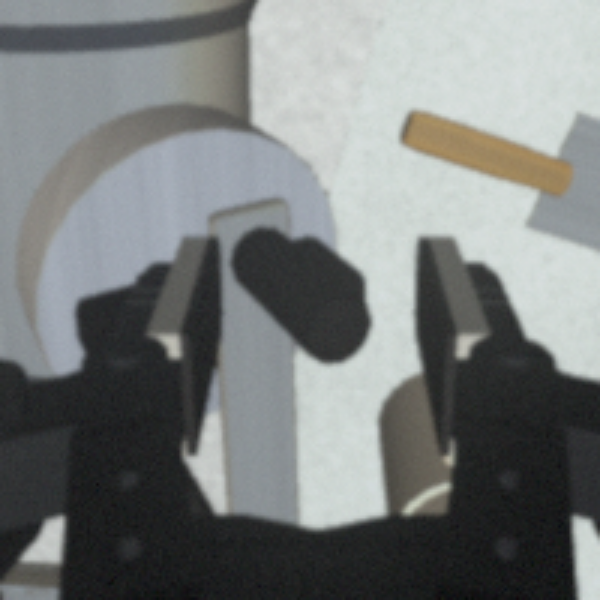

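View pics/s3c.png

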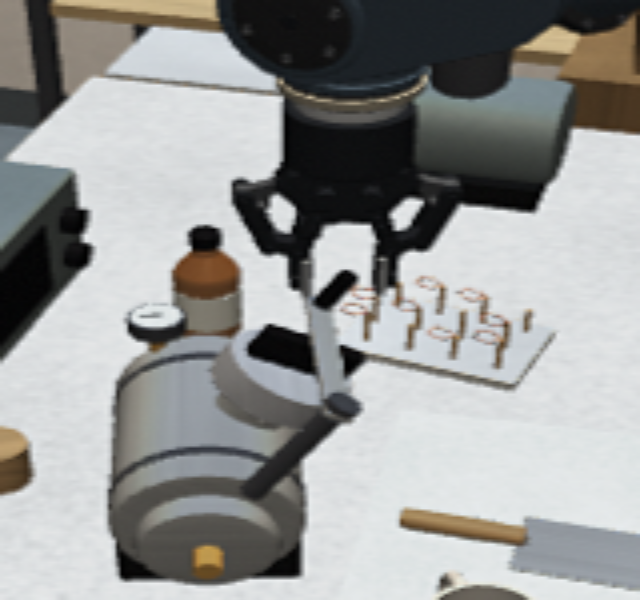

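Request:
play_rows --moves '[[0.55,[-1,-9,-3],-0.11],[0.55,[-3,-20,-9],-0.22],[0.55,[-6,-31,-15],-0.34],[0.55,[-10,-41,-21],-0.45],[0.55,[-15,-51,-27],-0.56],[0.55,[-22,-60,-32],-0.66],[0.55,[-29,-68,-37],-0.77],[0.55,[-38,-76,-42],-0.87],[0.55,[-47,-84,-46],-0.96],[0.55,[-57,-90,-49],-1.06]]'

```text
time: 3.4
eef_pos: [0.5817, -0.0014, 0.3032]
orientation: [0.997, -0.08, 0.002, 0.0]
contact_force: [-0.9, -0.8, 1.2]
grip_width: 0.0381
```

```bash
python3 -c "
from h import *
q=np.load('q.npy')
m=neck2w(q,peg(0,.088))
plan([m[0],m[1],.25],q[2]-np.pi)
snap('wrist','w4');snap('side','s4')
a=cv2.imread('pics/s4.png'); cv2.imwrite('pics/s4c.png',cv2.resize(a[60:260,200:360],None,fx=4,fy=3))
Ls=np.linspace(0,1.9,20)[11:]
zc=.088
waypts([neck2w(q,peg(L,zc))+[0,0,.25-m[2]] for L in Ls],[q[2]-np.pi+np.arctan2(np.sin(L),c_*np.cos(L)) for L in Ls])
"
```

```text
shift [-53.   94.3  53. ] turn 1.069 cur ty -1.731 pos [ 0.5817 -0.0014  0.3032] t 3.4 F [-0.9 -0.8  1.2] w 0.0381 j6 1.65
[-1, -11, -3] -0.09
[-2, -23, -5] -0.18
[-5, -35, -7] -0.27
[-9, -47, -9] -0.35
[-14, -59, -10] -0.44
[-20, -70, -10] -0.53
[-26, -80, -9] -0.61
[-34, -90, -8] -0.7
[-42, -99, -6] -0.79
```

View pics/s4c.png

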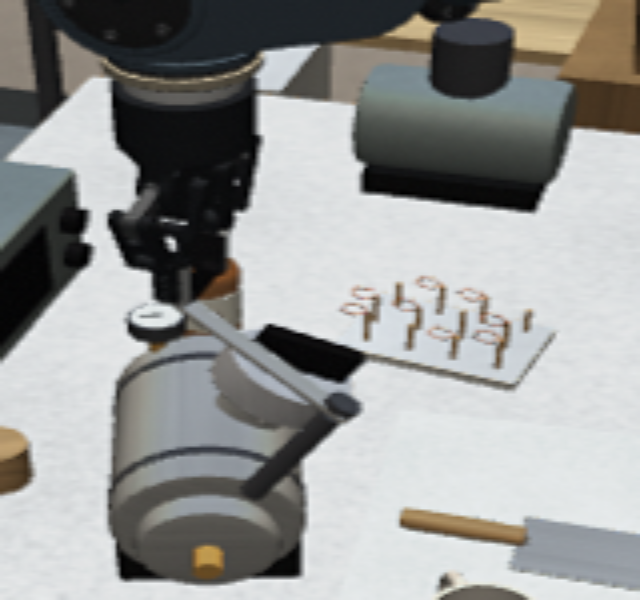

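View pics/w4.png

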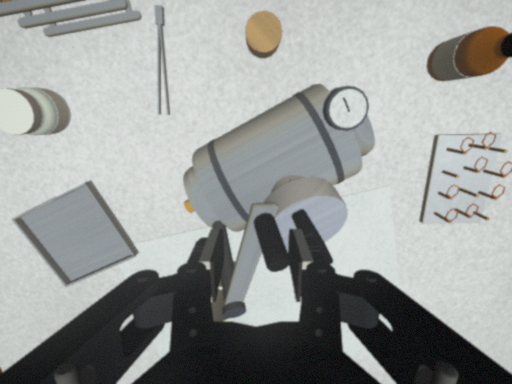

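Latch is moving with the peg held between the jaws (peg at px (270,245) in the wrist view). Continuing.

Request:
play_rows --moves '[[0.55,[-1,-11,-3],-0.09],[0.55,[-2,-23,-5],-0.18],[0.55,[-5,-35,-7],-0.27],[0.55,[-9,-47,-9],-0.35],[0.55,[-14,-59,-10],-0.44],[0.55,[-20,-70,-10],-0.53],[0.55,[-26,-80,-9],-0.61],[0.55,[-30,-85,-9],-0.65],[0.55,[-30,-85,-9],-0.65]]'

```text
time: 4.25
eef_pos: [0.5649, 0.0876, 0.3104]
orientation: [0.971, 0.24, 0.001, 0.0]
contact_force: [-0.1, 0.1, 0.3]
grip_width: 0.0385
```

```bash
python3 -c "
from h import *
q=np.load('q.npy')
plan([.5,0,.25],q[2]-np.pi/2)
snap('wrist','w5');snap('side','s5')
a=cv2.imread('pics/s5.png'); cv2.imwrite('pics/s5c.png',cv2.resize(a[60:260,200:360],None,fx=4,fy=3))
"
```

```text
shift [-98.3  47.2  60.3] turn 0.143 cur ty -1.086 pos [0.5649 0.0876 0.3104] t 4.25 F [-0.1  0.1  0.3] w 0.0385 j6 1.16
```

View pics/s5c.png

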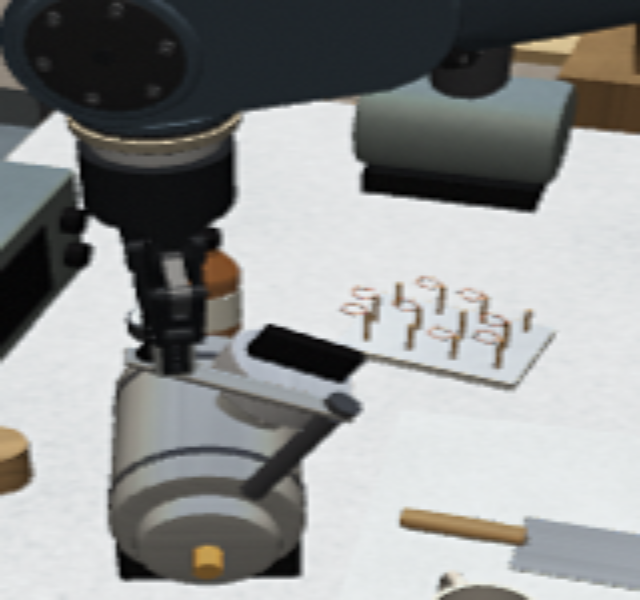

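View pics/w5.png

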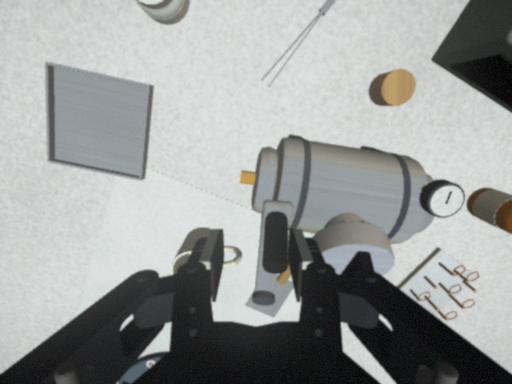

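```bash
python3 -c "
from h import *
q=np.load('q.npy')
g=neck2w(q,[0,0,.035]);print(g)
waypts([[.5649,.0876,.37],[g[0],g[1],.37]],[q[2]-np.pi/2]*2)
"
```

```text
[ 0.52948978 -0.04892767  0.19731089]
[0, -1, -60] 0.14
[-95, 104, -60] 0.14
```

Request:
play_rows --moves '[[0.5,[0,0,-35],0.0],[0.3,[0,0,-60],0.0],[0.2,[-25,27,-60],0.08],[0.2,[-50,54,-60],0.14],[0.2,[-75,82,-60],0.14],[0.2,[-92,100,-60],0.14],[0.2,[-95,104,-60],0.14],[0.2,[-95,104,-60],0.14]]'

```text
time: 5.02
eef_pos: [0.5295, -0.0509, 0.3697]
orientation: [0.986, 0.169, 0.0, 0.0]
contact_force: [0.6, 0.0, -0.3]
grip_width: 0.0686
```

```bash
python3 -c "
from h import *
q=np.load('q.npy')
plan([.52948978, -0.04892767,.37],q[2]-np.pi/2)
d=snap('wrist','w6');snap('side','s6');snap('top','t6')
a=cv2.imread('pics/s6.png'); cv2.imwrite('pics/s6c.png',cv2.resize(a[120:260,200:320],None,fx=5,fy=4))
a=cv2.imread('pics/w6.png'); cv2.imwrite('pics/w6c.png',cv2.resize(a[100:270,150:350],None,fx=4,fy=3.5,interpolation=cv2.INTER_CUBIC))
"
```

```text
shift [ 0.7 -1.9 -0.3] turn -0.001 cur ty -1.23 pos [ 0.5295 -0.0509  0.3697] t 5.02 F [ 0.6  0.  -0.3] w 0.0686 j6 1.05
```

View pics/s6c.png

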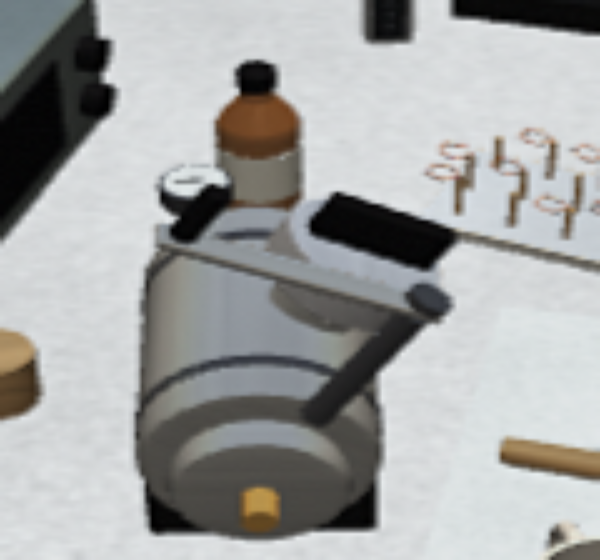

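View pics/w6.png

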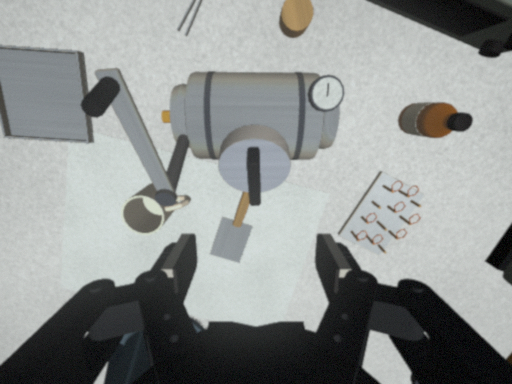

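View pics/w6c.png

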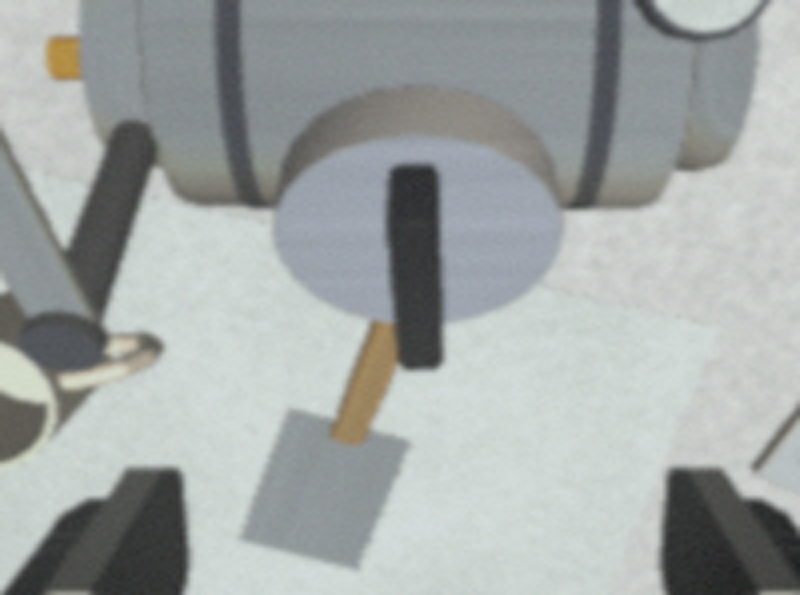

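```bash
cat > chk.py <<'E'
from h import *
from scipy.optimize import least_squares
q=np.load('q.npy')
W=np.load('pics/w6.npz'); wc=lambda x,y:np.array([150+x/4,100+y/3.5])
def its(q):
    A=q[4]; g=np.array([q[0],q[1],0])+Rz(q[2])@np.array([q[5],-.083,.175])
    return [(neck2w(q,[0,0,.018]),wc(418,229),'disc'),(neck2w(q,bar(A,-.035)),wc(421,366),'low'),(neck2w(q,bar(A,.035,0,.018)),wc(414,166),'upbase'),(neck2w(q,bar(A,.035)),wc(415,224),'uptop'),(neck2w(q,[0,.044,.018]),wc(274,229),'L'),(neck2w(q,[0,-.044,.018]),wc(563,229),'R'),(neck2w(q,[0,.095,.068]),wc(63,340),'piv'),(g,[327,93],'g')]
for P,m,n in its(q): print(n,(proj(W,P)-m).round(1))
f=lambda v:np.concatenate([proj(W,P)-m for P,m,n in its([v[0],v[1],v[2],0,v[3],v[4]])])
o=least_squares(f,[*q[:3],q[4],q[5]],loss='soft_l1');print(q.round(4),o.x.round(4))
for P,m,n in its([*o.x[:3],0,*o.x[3:]]): print(n,(proj(W,P)-m).round(1))
v=o.x
np.save('q2.npy',[v[0],v[1],v[2],0,v[3],v[4]])
E
python3 chk.py
```

```text
disc [-1.2  0.6]
low [-1.6 -0.6]
upbase [-0.6 -5. ]
uptop [-1.  -3.6]
L [-1.8  0.7]
R [-0.7  0.6]
piv [-1.3  0.5]
g [-0.8  2. ]
[ 0.5907 -0.0271  0.3417  0.0037  0.0065  0.024 ] [ 0.5909 -0.0286  0.3401  0.0233  0.0265]
disc [-0.   0.9]
low [-0.1 -0.3]
upbase [ 0.1 -4.7]
uptop [-0.2 -3.3]
L [-0.7  0.9]
R [0.4 0.9]
piv [-0.   0.6]
g [0.6 0. ]
```

```bash
python3 -c "
from h import *
q=np.load('q2.npy')
g=neck2w(q,[0,0,.04]);print(g)
plan([g[0],g[1],.205],q[2]-np.pi/2)
"
```

```text
[ 0.52729271 -0.05110574  0.20164102]
shift [ -3.4   1.6 164.4] turn 0.005 cur ty -1.226 pos [ 0.5299 -0.0485  0.3694] t 5.17 F [ 0.2 -0.2 -0.5] w 0.0683 j6 1.05
```

Request:
play_rows --moves '[[0.2,[-3,1,40],0.0],[0.2,[-3,1,80],0.0],[0.2,[-3,1,115],0.0],[0.3,[-3,1,140],0.0],[0.3,[-3,1,150],0.0],[0.4,[-3,1,150],0.0]]'

```text
time: 5.67
eef_pos: [0.5266, -0.05, 0.2174]
orientation: [0.985, 0.172, -0.002, -0.001]
contact_force: [0.8, 0.2, -0.7]
grip_width: 0.0515
```

```bash
python3 -c "
from h import *
q=np.load('q2.npy')
g=neck2w(q,[0,0,.04])
plan([g[0],g[1],.205],q[2]-np.pi/2)
snap('wrist','w7');snap('side','s7')
a=cv2.imread('pics/s7.png'); cv2.imwrite('pics/s7c.png',cv2.resize(a[100:260,200:340],None,fx=5,fy=3.7))
"
```

```text
shift [ 0.3  1.3 12.4] turn 0.007 cur ty -1.224 pos [ 0.5266 -0.05    0.2174] t 5.67 F [ 0.8  0.2 -0.7] w 0.0515 j6 1.04
```

View pics/s7c.png

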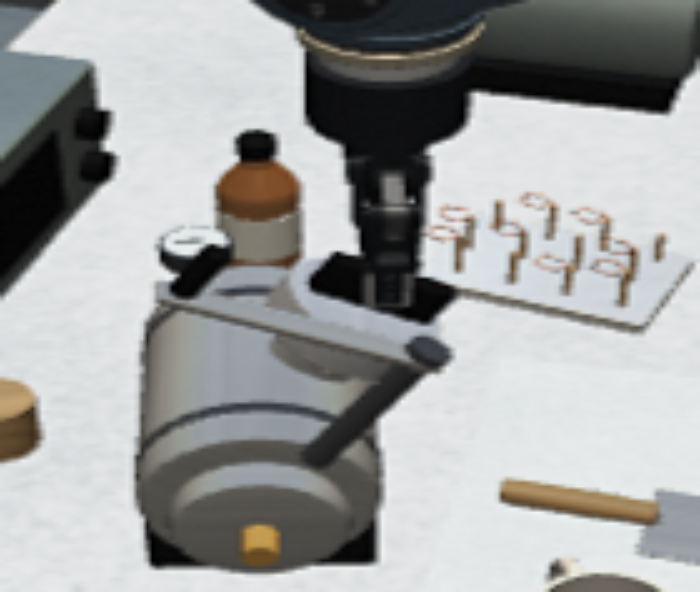

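View pics/w7.png

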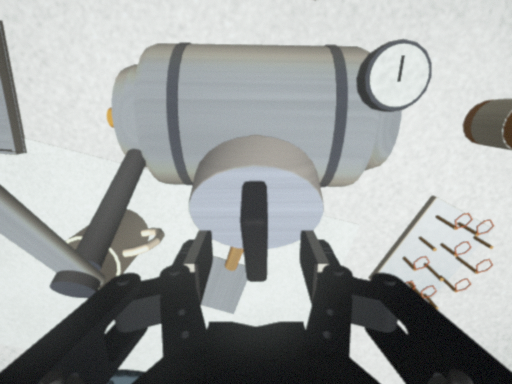

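Request:
play_rows --moves '[[0.5,[0,1,6],0.0],[0.6,[0,1,12],0.0],[0.7,[0,1,12],0.0],[0.72,[0,1,12],0.0]]'

```text
time: 6.1
eef_pos: [0.5275, -0.0519, 0.2074]
orientation: [0.985, 0.172, 0.0, 0.0]
contact_force: [0.9, 0.2, -0.0]
grip_width: 0.0236
```

```bash
cat > look.py <<'E'
import sys
from h import *
q=np.load('q2.npy'); n=sys.argv[1]
g=neck2w(q,[0,0,.04])
plan([g[0],g[1],.205],q[2]-np.pi/2); print(r.get_obs()['wrist_torque'].round(2))
snap('wrist','w'+n);snap('side','s'+n)
a=cv2.imread(f'pics/s{n}.png')[120:240,220:320]; b=cv2.imread(f'pics/w{n}.png')[130:330,150:350]
a=cv2.resize(a,(400,480),interpolation=cv2.INTER_CUBIC); b=cv2.resize(b,(400,480))
cv2.imwrite(f'pics/c{n}.png',np.hstack([a,b]))
E
python3 look.py 8
```

```text
shift [ 0.1 -0.9  2.4] turn 0.006 cur ty -1.225 pos [ 0.5275 -0.0519  0.2074] t 6.1 F [ 0.9  0.2 -0. ] w 0.0236 j6 1.04
[ 0.02 -0.   -0.02]
```

View pics/c8.png

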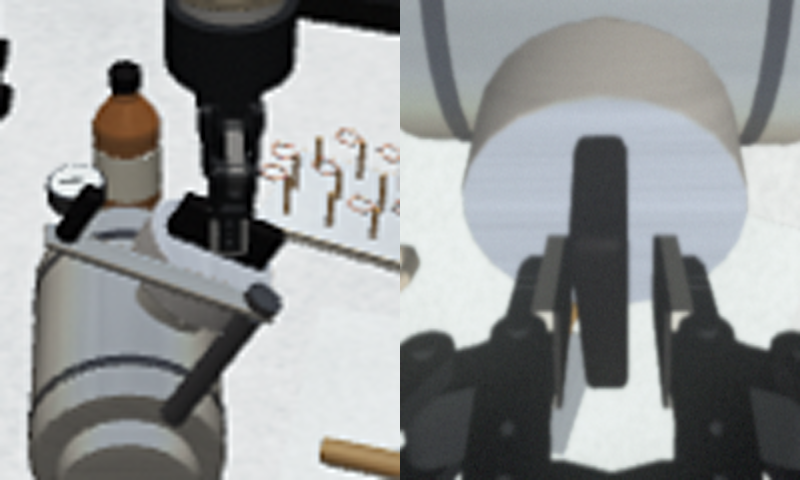

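```bash
python3 -c "
from h import *
q=np.load('q2.npy');W=np.load('pics/w8.npz')
f=lambda P:((proj(W,P)-[150,130])*[2,2.4]+[400,0]).round()
tx=np.array([np.cos(.343),np.sin(.343),0])
T=np.array([.5275,-.0519,.2074])
print('tip pad edges',f(T+[0,0,-.017]+.011*tx),f(T+[0,0,-.017]-.011*tx))
A=q[4]
for u in(-.035,0,.035):
  print(u,f(neck2w(q,bar(A,u,0,.048))),f(neck2w(q,bar(A,u,0,.018))))
"
```

```text
tip pad edges [609. 227.] [609. 306.]
-0.035 [608. 384.] [609. 284.]
0 [605. 322.] [606. 213.]
0.035 [601. 232.] [603. 116.]
```

Request:
play_rows --moves '[[0.72,[0,-2,1],-0.1],[0.72,[0,-2,1],-0.2],[0.72,[0,-2,1],-0.3],[0.72,[0,-2,1],-0.4],[0.72,[0,-2,1],-0.5],[0.72,[0,-2,1],-0.6],[0.72,[0,-2,1],-0.6]]'

```text
time: 6.78
eef_pos: [0.5271, -0.05, 0.2066]
orientation: [0.889, 0.457, 0.0, 0.0]
contact_force: [-0.7, 1.4, 0.6]
grip_width: 0.0239
```

```bash
python3 look.py 9
```

```text
shift [-0.8  0.8  1.6] turn 0.61 cur ty -0.621 pos [ 0.5271 -0.05    0.2066] t 6.78 F [-0.7  1.4  0.6] w 0.0239 j6 0.44
[ 0.14 -0.1  -0.07]
```

View pics/c9.png

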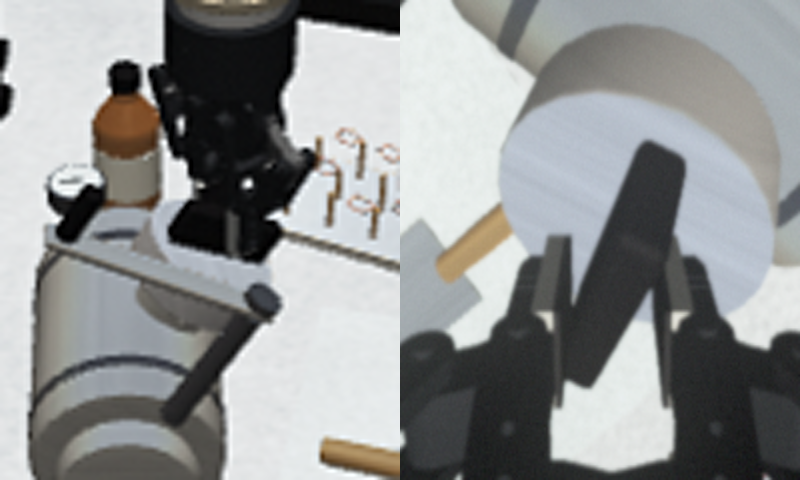

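Request:
play_rows --moves '[[0.72,[0,0,1],-0.06],[0.72,[0,0,1],-0.12],[0.72,[0,0,1],-0.18],[0.72,[0,0,1],-0.24],[0.72,[0,0,1],-0.3],[0.72,[0,0,1],-0.3]]'

```text
time: 7.38
eef_pos: [0.5274, -0.0505, 0.2056]
orientation: [0.812, 0.583, 0.0, 0.001]
contact_force: [2.5, -3.1, 0.9]
grip_width: 0.0238
```

```bash
python3 look.py 10
```

```text
shift [-0.6  0.1  0.6] turn 0.905 cur ty -0.326 pos [ 0.5274 -0.0505  0.2056] t 7.38 F [ 2.5 -3.1  0.9] w 0.0238 j6 0.14
[-0.6  -0.55 -0.39]
```

View pics/c10.png

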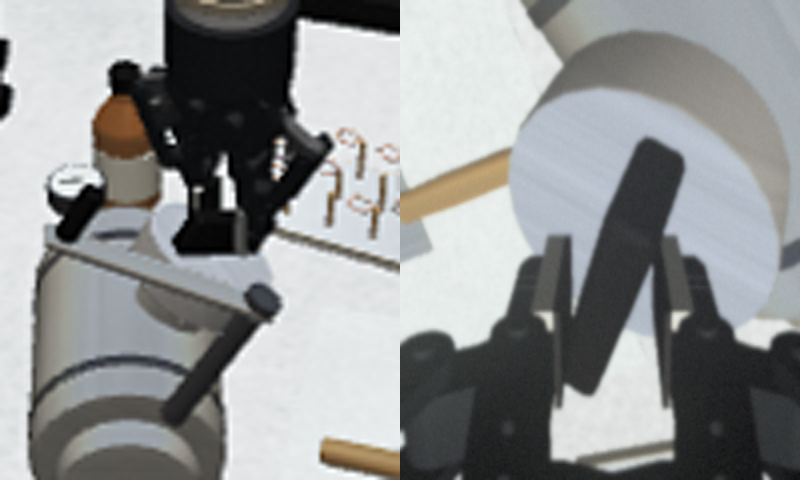

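```bash
cat > ang.py <<'E'
import sys
from h import *
from scipy.optimize import minimize_scalar
q=np.load('q2.npy')
n,x1,y1,x2,y2=sys.argv[1],*map(float,sys.argv[2:6]); dz=float(sys.argv[6])/1000 if len(sys.argv)>6 else 0
W=np.load(f'pics/w{n}.npz'); cv=lambda x,y:np.array([(x-400)/2+150,y/2.4+130])
for us in (.029,.035):
  e=lambda A:np.r_[proj(W,neck2w(q,bar(A,-.035,0,.048+dz)))-cv(x1,y1),proj(W,neck2w(q,bar(A,us,0,.018+dz)))-cv(x2,y2)]
  m=minimize_scalar(lambda A:(e(A)**2).sum(),bounds=(-.2,1.6),method='bounded');print(us,m.x,e(m.x).round(1))
E
python3 ang.py 10 582 388 663 147; python3 ang.py 9 580 384 663 147;  python3 ang.py 8 603 386 600 137
```

```text
0.029 0.6274413917345176 [-1.2  3.4  0.2  0.9]
0.035 0.6230093659523589 [-1.4  3.3  3.4 -7.3]
0.029 0.29546748216301727 [-0.4  0.5 -0.5  0.6]
0.035 0.29940411034171305 [-0.2  0.6  2.8 -7.1]
0.029 0.01529435571369329 [ 2.2 -0.7  2.3 -0.7]
0.035 0.017787150894601807 [ 2.4 -0.7  1.9 -8.7]
```

Request:
play_rows --moves '[[0.72,[0,0,0],0.03],[0.72,[0,0,0],0.03],[0.72,[0,0,0],0.03],[0.72,[0,0,0],0.03],[0.72,[0,0,0],0.03],[0.72,[0,0,0],0.03],[0.72,[0,0,0],0.03],[0.72,[0,0,0],0.03],[0.72,[0,0,0],0.03],[0.72,[0,0,0],0.03],[0.72,[0,0,0],0.03],[0.72,[0,0,0],0.03]]'

```text
time: 8.48
eef_pos: [0.5271, -0.0502, 0.2056]
orientation: [0.821, 0.571, 0.0, 0.0]
contact_force: [1.9, -3.4, 4.7]
grip_width: 0.0238
```

Request:
play_rows --moves '[[0.72,[0,0,0],0.0],[0.72,[0,0,0],0.0],[0.72,[0,0,0],0.0],[0.72,[0,0,0],0.0],[0.72,[0,0,0],0.0],[0.72,[0,0,0],0.0],[0.72,[0,0,0],0.0],[0.72,[0,0,0],0.0],[0.72,[0,0,0],0.0],[0.72,[0,0,0],0.0],[0.72,[0,0,0],0.0],[0.72,[0,0,0],0.0]]'

```text
time: 9.48
eef_pos: [0.5271, -0.0502, 0.2056]
orientation: [0.821, 0.571, 0.0, 0.0]
contact_force: [1.9, -4.5, 5.1]
grip_width: 0.0239
```

```bash
python3 look.py 11
```

```text
shift [-0.8  0.5  0.6] turn 0.876 cur ty -0.355 pos [ 0.5271 -0.0502  0.2056] t 9.48 F [ 1.9 -4.5  5.1] w 0.0239 j6 0.17
[-0.66 -0.51 -0.25]
```

View pics/c11.png

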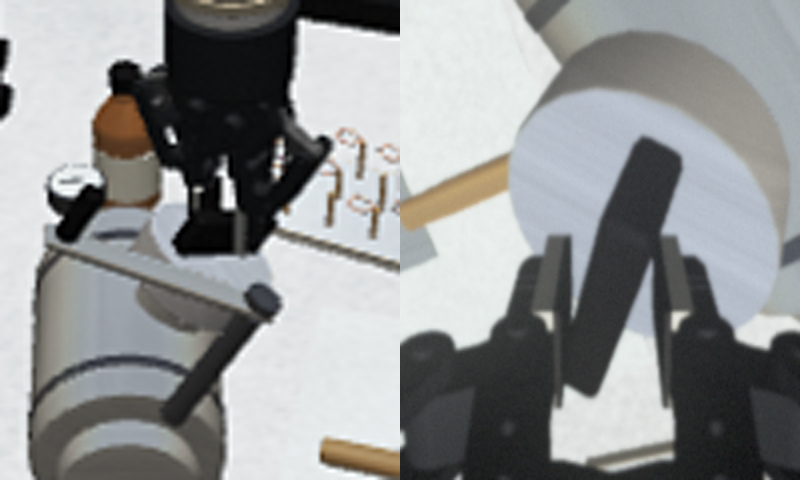

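Request:
play_rows --moves '[[0.71,[0,0,-1],0.06],[0.71,[0,0,-1.5],0.1],[0.71,[0,0,-1.5],0.1],[0.71,[0,0,-1.5],0.1],[0.71,[0,0,-1.5],0.1],[0.71,[0,0,-1.5],0.1],[0.71,[0,0,-1.5],0.1],[0.71,[0,0,-1.5],0.1],[0.71,[0,0,-1.5],0.1],[0.71,[0,0,-1.5],0.1],[0.71,[0,0,-1.5],0.1],[0.71,[0,0,-1.5],0.1]]'

```text
time: 10.58
eef_pos: [0.5267, -0.05, 0.2067]
orientation: [0.848, 0.529, -0.0, -0.0]
contact_force: [-0.6, -0.1, -1.5]
grip_width: 0.0247
```

```bash
python3 look.py 12
```

```text
shift [-0.7  1.   1.7] turn 0.776 cur ty -0.455 pos [ 0.5267 -0.05    0.2067] t 10.58 F [-0.6 -0.1 -1.5] w 0.0247 j6 0.27
[ 0.09  0.18 -0.05]
```

View pics/c12.png

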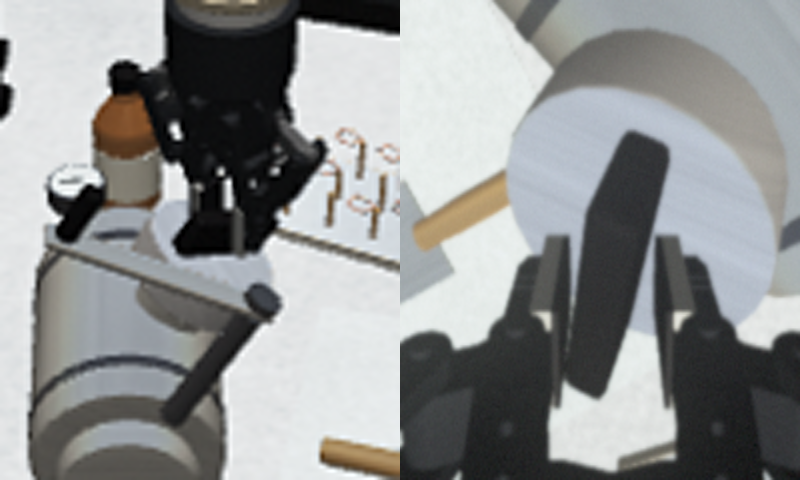

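Request:
play_rows --moves '[[0.71,[0,0,-1.5],0.0],[0.71,[0,0,-1.5],0.0],[0.71,[0,0,-1.5],0.0],[0.71,[0,0,-1.5],0.0],[0.71,[0,0,-1.5],0.07],[0.71,[0,0,-1.5],0.14],[0.76,[0,0,-0.5],0.16],[0.9,[0,0,-0.5],0.16],[0.9,[0,0,-0.5],0.16],[0.9,[0,0,-0.5],0.16]]' --squeeze 30

```text
time: 11.52
eef_pos: [0.5272, -0.0503, 0.2074]
orientation: [0.888, 0.461, 0.0, 0.0]
contact_force: [1.7, -1.9, -1.0]
grip_width: 0.0173
```

```bash
python3 look.py 13; python3 -c "
from h import *
q=np.load('q2.npy'); o=r.get_obs(); d=neck2w(q,[0,0,-.001])-neck2w(q,[0,0,0])
cur=np.array(o['eef_pos']); R=Ro.from_quat(o['orientation']).as_matrix(); ty=np.arctan2(R[1,1],R[0,1])
waypts([cur+d*k for k in (3,6,9,10)],[ty]*4)
"
```

```text
shift [-0.6  0.5  2.4] turn 0.617 cur ty -0.613 pos [ 0.5272 -0.0503  0.2074] t 11.52 F [ 1.7 -1.9 -1. ] w 0.0173 j6 0.43
[-0.54 -0.44 -0.07]
[1, 1, 3] 0.0
[2, 2, 5] 0.0
[4, 3, 8] 0.0
[4, 3, 9] 0.0
```

View pics/c13.png

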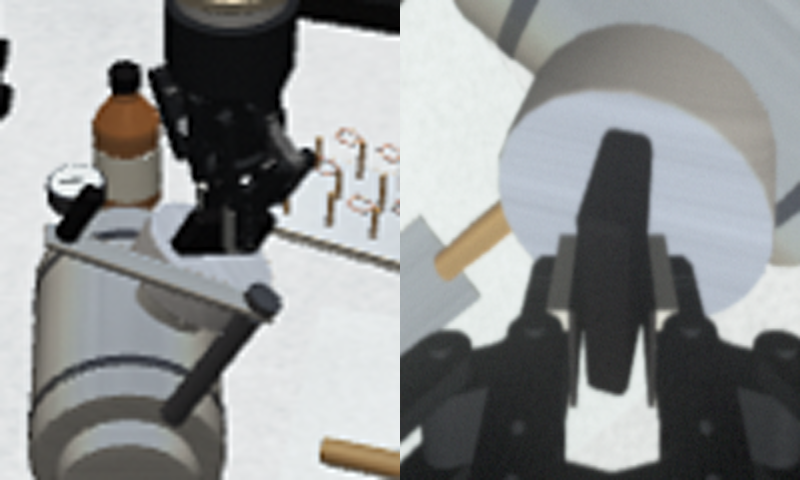

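Request:
play_rows --moves '[[0.9,[1,1,3],0.0],[0.9,[2,2,5],0.0],[0.9,[3.5,3,8],0.0],[0.9,[3.5,3,8],0.0]]' --squeeze 40

```text
time: 11.95
eef_pos: [0.5308, -0.0487, 0.2013]
orientation: [0.888, 0.46, -0.001, -0.0]
contact_force: [-16.3, 1.2, 28.9]
grip_width: 0.0164
```

```bash
python3 look.py 14
```

```text
shift [-4.  -1.5 -3.7] turn 0.616 cur ty -0.614 pos [ 0.5308 -0.0487  0.2013] t 11.95 F [-16.3   1.2  28.9] w 0.0164 j6 0.44
[-0.4   2.24 -0.41]
```

View pics/c14.png

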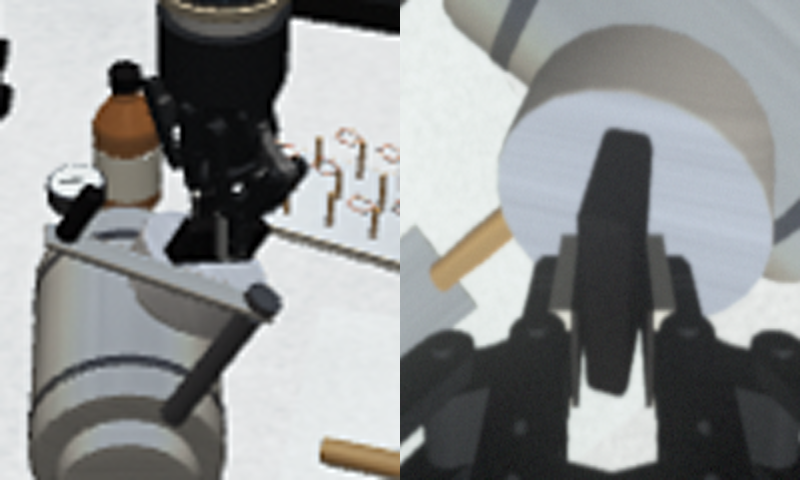

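Request:
play_rows --moves '[[0.9,[0,0,0],-0.08],[0.9,[0,0,0],-0.16],[0.9,[0,0,0],-0.24],[0.9,[0,0,0],-0.3],[0.9,[0,0,0],-0.3]]'

```text
time: 12.47
eef_pos: [0.531, -0.0513, 0.2018]
orientation: [0.809, 0.588, -0.001, 0.002]
contact_force: [-17.7, -16.9, 28.1]
grip_width: 0.016
```

```bash
python3 look.py 15
```

```text
shift [-0.9 -3.6 -3.2] turn 0.916 cur ty -0.314 pos [ 0.531  -0.0513  0.2018] t 12.47 F [-17.7 -16.9  28.1] w 0.016 j6 0.13
[-3.81  2.31 -2.66]
```

View pics/c15.png

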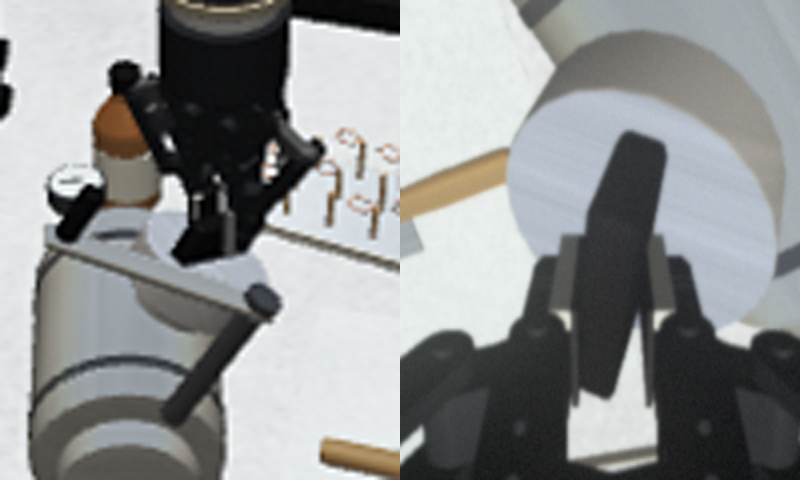

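```bash
for dz in 0 -4 -8; do python3 ang.py 15 595 392 647 138 $dz; done; echo; for dz in 0 -4 -8; do python3 ang.py 14 607 390 630 132 $dz; done;echo; for dz in 0 -4; do python3 ang.py 13 607 390 630 132 $dz; python3 ang.py 12 587 392 650 140 $dz;done
```

```text
0.029 0.7697091859853424 [-7.4  9.9 -4.6  5. ]
0.035 0.7499598359745475 [-8.4  9.4 -2.1 -3.6]
0.029 0.7787908251892902 [-4.   4.4 -2.4  0.7]
0.035 0.7608141072333289 [-5.   4.  -0.2 -7.8]
0.029 0.7874704731516738 [-0.8 -0.8 -0.3 -3.3]
0.035 0.7716136945769719 [ -1.6  -1.2   1.8 -11.9]

0.029 0.571353396505121 [-3.4 13.2 -1.8 11.7]
0.035 0.557527466331195 [-4.2 13.  -0.9  3.3]
0.029 0.5791332750733343 [-1.1  7.2 -0.2  6.6]
0.035 0.5666222115677597 [-1.7  7.   0.6 -1.8]
0.029 0.5867146528832066 [1.2 1.3 1.4 1.8]
0.035 0.5758170956025103 [ 0.7  1.1  2.  -6.6]

0.029 0.5862973255809382 [0.6 2.1 0.9 2. ]
0.035 0.5746225801209471 [-0.   2.   1.5 -6.4]
0.029 0.5809425049586536 [2.4 1.2 2.5 1.6]
0.035 0.5789405317544686 [ 2.3  1.2  4.6 -6.7]
0.029 0.593709230377433 [ 2.8 -3.6  2.4 -2.7]
0.035 0.5838924346089728 [  2.3  -3.7   2.9 -11.1]
0.029 0.5861774855425136 [ 5.1 -4.2  4.3 -2.8]
0.035 0.5853749577626557 [  5.   -4.3   6.3 -11.1]
```

Request:
play_rows --moves '[[0.9,[0,0,0],-0.06],[0.9,[0,0,0],-0.12],[0.9,[0,0,0],-0.18],[0.9,[0,0,0],-0.25],[0.9,[0,0,0],-0.25]]' --squeeze 30

```text
time: 12.98
eef_pos: [0.5307, -0.0529, 0.2024]
orientation: [0.729, 0.684, -0.002, 0.002]
contact_force: [-25.0, -28.8, 34.6]
grip_width: 0.0164
```

```bash
python3 look.py 16
```

```text
shift [ 1.6 -3.5 -2.6] turn 1.166 cur ty -0.064 pos [ 0.5307 -0.0529  0.2024] t 12.98 F [-25.  -28.8  34.6] w 0.0164 j6 -0.12
[-5.03  2.54 -2.48]
```

View pics/c16.png

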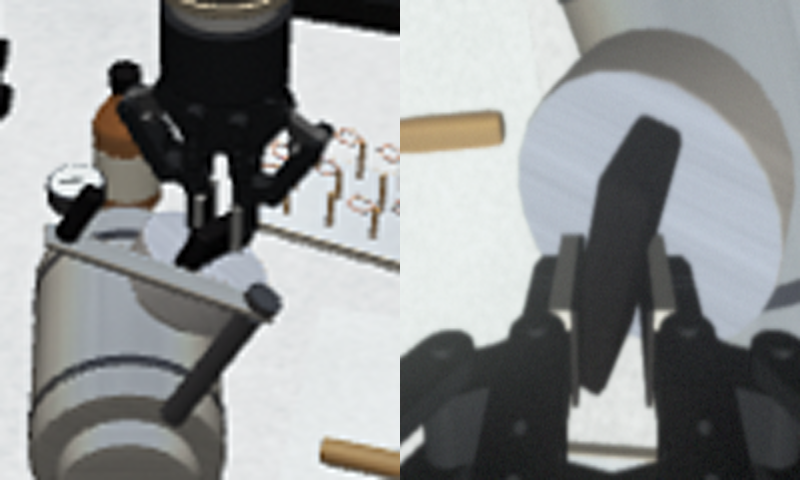

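```bash
for dz in -4 -8; do python3 ang.py 16 592 390 660 123 $dz; done
```

```text
0.029 1.0020309415977207 [-4.8  5.1 -3.8  4.6]
0.035 0.9836294141258125 [-5.8  4.6 -1.2 -4.4]
0.029 1.0110221838231663 [-1.1  0.4 -1.4  1.3]
0.035 0.9955909188655386 [-1.9 -0.   1.  -7.6]
```

Request:
play_rows --moves '[[0.9,[-2,0,0],0.0],[0.9,[-3,0,0],-0.04],[0.9,[-3,0,0],-0.08]]'

```text
time: 13.33
eef_pos: [0.5305, -0.0542, 0.2024]
orientation: [0.703, 0.711, -0.001, 0.001]
contact_force: [-23.8, -22.2, 32.0]
grip_width: 0.016
```

```bash
python3 look.py 17
```

```text
shift [ 3.1 -3.1 -2.6] turn 1.242 cur ty 0.012 pos [ 0.5305 -0.0542  0.2024] t 13.33 F [-23.8 -22.2  32. ] w 0.016 j6 -0.2
[-4.41  2.06 -3.38]
```

View pics/c17.png

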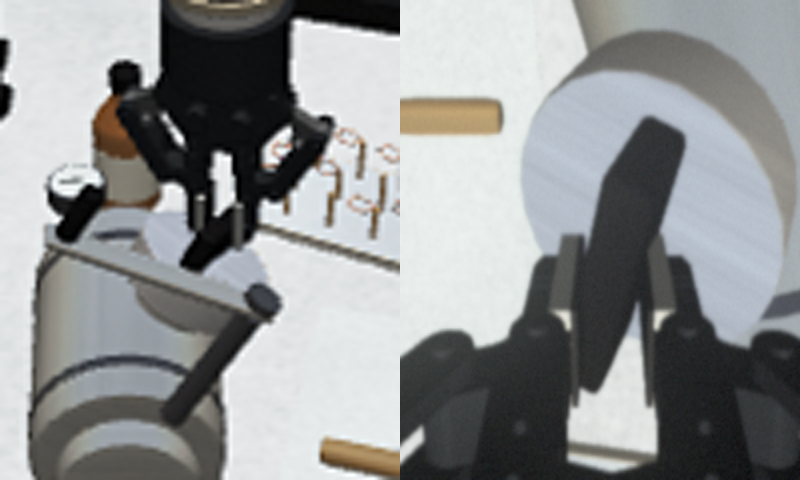

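Request:
play_rows --moves '[[0.9,[-2,0,0],-0.06],[0.9,[-3,0,0],-0.12],[0.9,[-3,0,0],-0.18],[0.9,[-3,0,0],-0.22],[0.9,[-3,0,0],-0.22]]'

```text
time: 13.85
eef_pos: [0.5335, -0.0578, 0.2053]
orientation: [0.62, 0.785, 0.001, 0.005]
contact_force: [-17.7, -16.6, 53.1]
grip_width: 0.0159
```

```bash
python3 look.py 18
```

```text
shift [ 7.9 -4.5  0.2] turn 1.464 cur ty 0.233 pos [ 0.5335 -0.0578  0.2053] t 13.85 F [-17.7 -16.6  53.1] w 0.0159 j6 -0.42
[-3.38  1.78 -2.82]
```

View pics/c18.png

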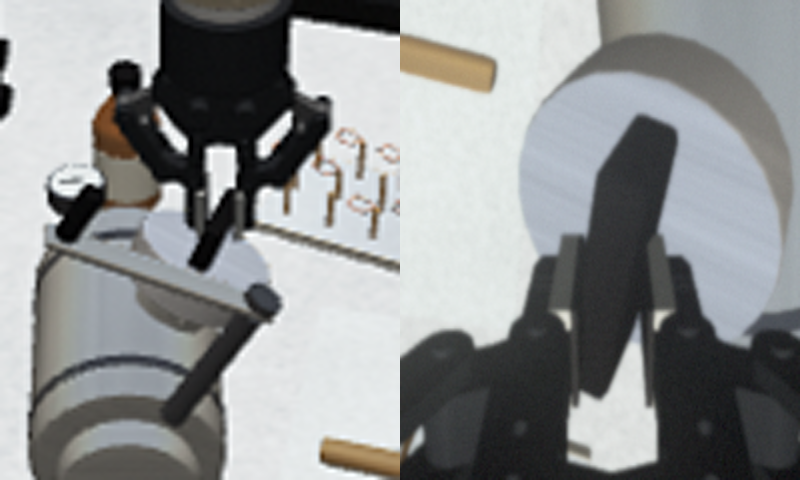

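```bash
for dz in 0 -4 -8; do python3 ang.py 18 597 393 656 121 $dz; done
```

```text
0.029 1.3942573036414017 [-10.    4.5  -8.2  -2.9]
0.035 1.3636097936164076 [-11.6   3.7  -5.7 -12.6]
0.029 1.4022187851292736 [-5.8  0.2 -5.4 -4.9]
0.035 1.3774538310346072 [ -7.1  -0.4  -3.4 -14.5]
0.029 1.4088136436524994 [-1.9 -3.9 -2.8 -6.8]
0.035 1.3899069290480097 [ -2.9  -4.3  -1.1 -16.3]
```

```bash
python3 -c "
from h import *
q=np.load('q2.npy'); o=r.get_obs(); d=neck2w(q,[0,0,.001])-neck2w(q,[0,0,0])
R=Ro.from_quat(o['orientation']).as_matrix()
print(R.T@d*1000)"
```

```text
[-0.06035909 -0.49025774 -0.86948498]
```

Request:
play_rows --moves '[[0.95,[0,-1,-2],0.04],[0.95,[0,-2,-4],0.08],[0.95,[-1,-4,-7],0.08],[0.95,[-1,-6,-11],0.08],[0.95,[-1,-7,-13],0.08]]' --squeeze 45

```text
time: 14.37
eef_pos: [0.5305, -0.0588, 0.2155]
orientation: [0.651, 0.759, 0.005, 0.008]
contact_force: [26.3, -6.2, 2.0]
grip_width: 0.0161
```

```bash
python3 look.py 19
```

```text
shift [ 8.1 -2.2 10.4] turn 1.385 cur ty 0.154 pos [ 0.5305 -0.0588  0.2155] t 14.37 F [26.3 -6.2  2. ] w 0.0161 j6 -0.35
[-1.18 -5.55 -0.71]
```

View pics/c19.png

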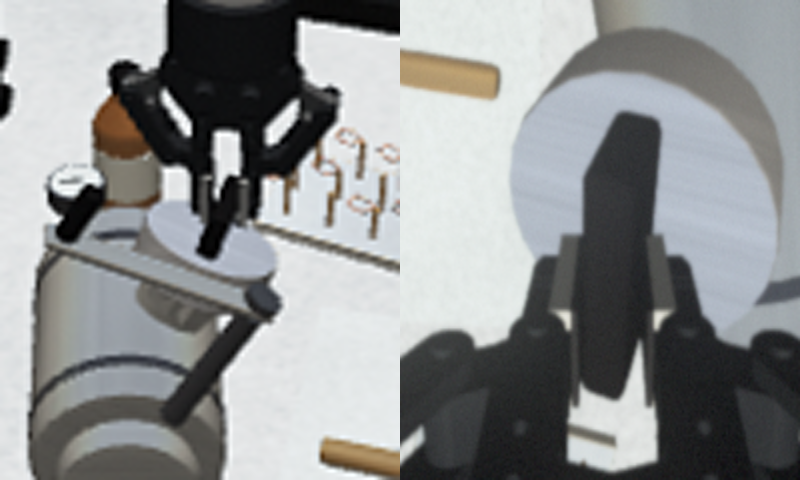

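Request:
play_rows --moves '[[0.95,[0,1,-3],0.0],[0.95,[0,0,-6],0.0],[0.95,[-1,-2,-10],0.0],[0.95,[-1,-4,-14],0.0],[0.95,[-1,-5,-16],0.0]]'

```text
time: 14.88
eef_pos: [0.5222, -0.0596, 0.2301]
orientation: [0.65, 0.76, 0.002, 0.003]
contact_force: [1.6, -0.5, 3.1]
grip_width: 0.0156
```

```bash
python3 look.py 20
```

```text
shift [ 7.7  6.2 25.1] turn 1.386 cur ty 0.155 pos [ 0.5222 -0.0596  0.2301] t 14.88 F [ 1.6 -0.5  3.1] w 0.0156 j6 -0.36
[-0.16 -0.68 -0.07]
```

View pics/c20.png

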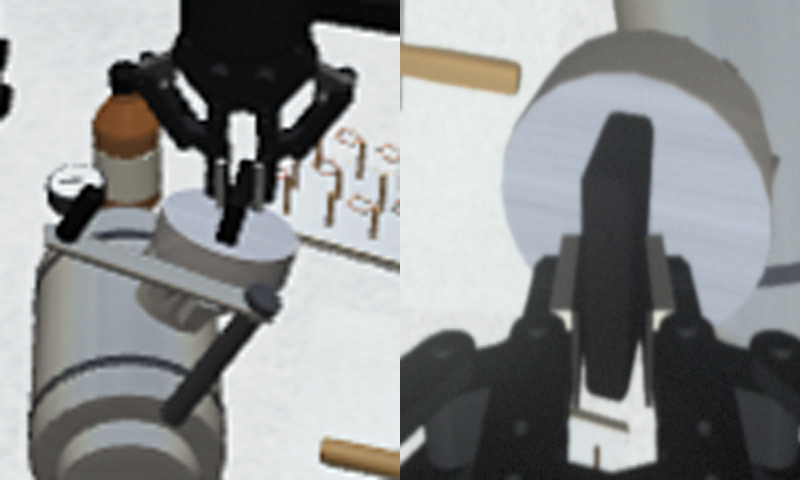

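Request:
play_rows --moves '[[0.95,[0,-4,-6],0.0],[0.95,[-1,-8,-12],0.0],[0.95,[-1,-12,-20],0.0],[0.95,[-2,-16,-30],0.0],[0.95,[-2,-18,-40],0.0],[0.95,[-2,-18,-50],0.0],[0.95,[-2,-18,-50],0.0]]' --squeeze 60

```text
time: 15.57
eef_pos: [0.503, -0.0641, 0.2807]
orientation: [0.65, 0.76, 0.001, 0.001]
contact_force: [1.2, 0.0, -2.0]
grip_width: 0.0126
```

```bash
python3 look.py 21
```

```text
shift [ 9.2 25.8 75.8] turn 1.386 cur ty 0.155 pos [ 0.503  -0.0641  0.2807] t 15.57 F [ 1.2  0.  -2. ] w 0.0126 j6 -0.37
[-0.07  0.01 -0.02]
```

View pics/c21.png

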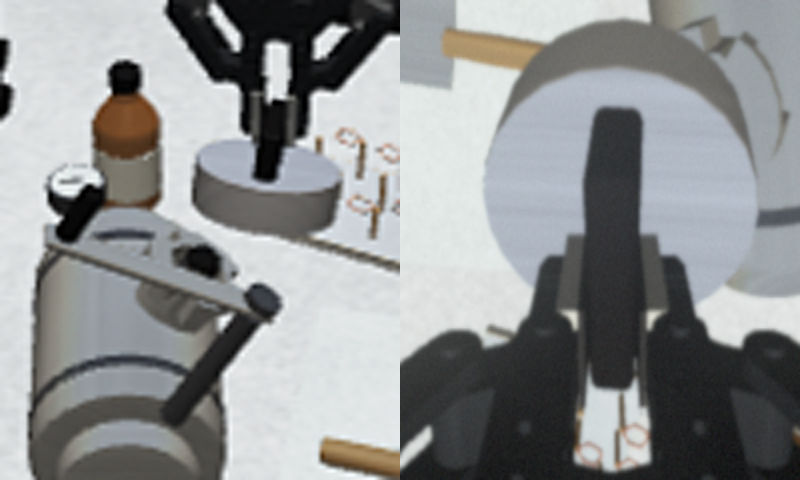

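```bash
python3 -c "
from h import *
waypts([[.503,-.064,.41],[.495,.3255,.41],[.495,.3255,.15]],[.155]*3)"
```

```text
[0, 1, -131] 0.0
[386, 53, -131] 0.0
[386, 53, 129] 0.0
```

Request:
play_rows --moves '[[0.95,[0,0,-25],0.0],[0.95,[0,0,-55],0.0],[0.95,[0,0,-85],0.0],[0.95,[2,1,-115],0.0],[0.95,[20,4,-130],0.0],[0.95,[45,8,-131],0.0],[0.95,[75,12,-131],0.0],[0.95,[105,16,-131],0.0],[0.95,[135,20,-131],0.0],[0.95,[165,24,-131],0.0],[0.95,[195,28,-131],0.0],[0.95,[225,32,-131],0.0]]'

```text
time: 16.67
eef_pos: [0.4988, 0.1648, 0.4085]
orientation: [0.65, 0.76, -0.0, -0.0]
contact_force: [0.9, -1.0, -1.6]
grip_width: 0.0121
```

Request:
play_rows --moves '[[0.95,[30,4,0],0.0],[0.95,[60,8,0],0.0],[0.95,[90,12,0],0.0],[0.95,[115,15,0],0.0],[0.95,[135,18,0],0.0],[0.95,[150,20,0],0.0],[0.95,[158,21,0],0.0],[0.95,[161,21,0],0.0],[0.95,[161,21,0],0.0]]'

```text
time: 17.42
eef_pos: [0.495, 0.3255, 0.4089]
orientation: [0.65, 0.76, -0.0, -0.0]
contact_force: [0.3, -0.2, -2.6]
grip_width: 0.0125
```

```bash
python3 -c "
from h import *
plan([.495,.3255,.15],.155)
snap('wrist','w22');snap('side','s22');snap('top','t22')
a=cv2.imread('pics/s22.png'); cv2.imwrite('pics/c22.png',np.hstack([cv2.resize(a,(400,300)),cv2.resize(cv2.imread('pics/w22.png'),(400,300))]))"
```

```text
shift [1.000e-01 1.000e-01 2.589e+02] turn 0.0 cur ty 0.155 pos [0.495  0.3255 0.4089] t 17.42 F [ 0.3 -0.2 -2.6] w 0.0125 j6 0.35
```

View pics/c22.png

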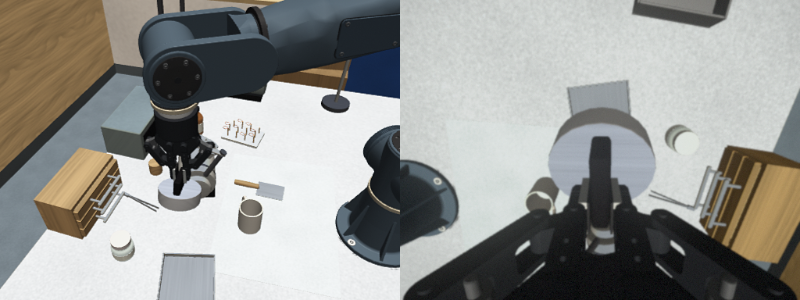

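View pics/t22.png

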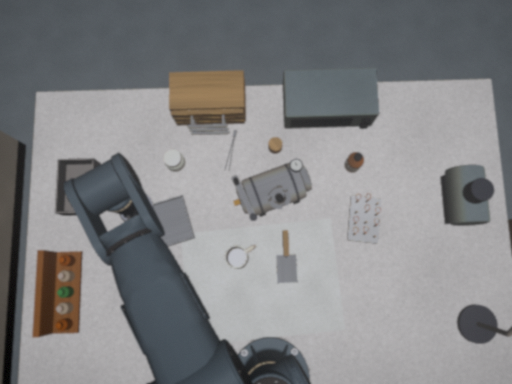

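```bash
python3 -c "
from h import *
W=np.load('pics/w22.npz');S=np.load('pics/s22.npz')
C=[(.5463,.4165,.018),(.587,.2756,.018),(.4432,.2352,.018),(.4045,.3745,.018)]
for n,d in(('w22',W),('s22',S)):
  a=d['p'][:,:,::-1].copy()
  cv2.polylines(a,[np.array([proj(d,c) for c in C]).round().astype(int)],True,(0,255,0),1); cv2.imwrite(f'pics/{n}o.png',a)
b=np.hstack([cv2.imread('pics/w22o.png'),cv2.imread('pics/s22o.png')]); cv2.imwrite('pics/o22.png',cv2.resize(b,(800,300)))"
```

```text
(no output)
```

View pics/o22.png

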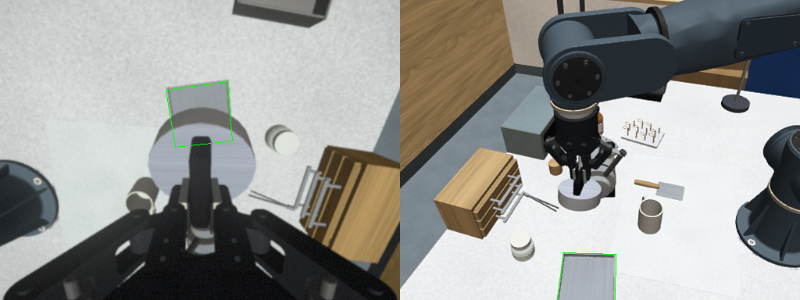

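```bash
python3 -c "
from h import *
a=cv2.imread('pics/s22.png')[190:280,180:290]; b=cv2.imread('pics/w22.png')[120:300,160:360]
cv2.imwrite('pics/z22.png',np.hstack([cv2.resize(a,(400,330),interpolation=cv2.INTER_CUBIC),cv2.resize(b,(366,330))]))"
```

```text
(no output)
```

View pics/z22.png

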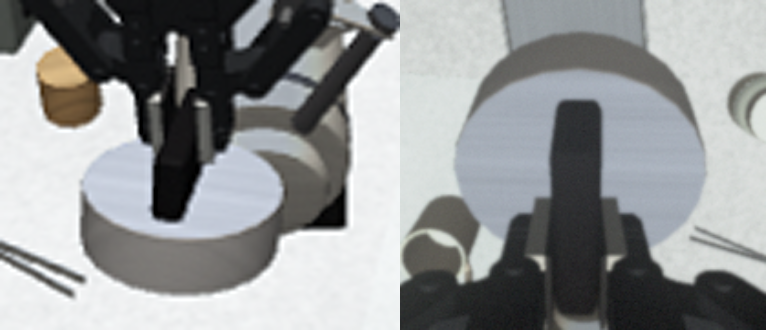

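```bash
cat > capfit.py <<'E'
from h import *
from scipy.optimize import least_squares
W=np.load('pics/w22.npz'); T=np.array([.495,.3255,.4089]); ty=.155
tx=np.array([np.cos(ty+np.pi/2),np.sin(ty+np.pi/2),0]); tyv=np.array([np.cos(ty),np.sin(ty),0]); up=np.array([0,0,1.])
an=np.linspace(0,2*np.pi,120)
def pts(v):
    u,h,p,w=v; X=np.cos(p)*tx+np.sin(p)*up; Z=-np.sin(p)*tx+np.cos(p)*up; O=T+u*tx+w*tyv+h*up
    f=lambda x,y,z:O+x*X+y*tyv+z*Z
    disc=np.array([proj(W,f(.044*np.cos(a),.044*np.sin(a),.029)) for a in an]); bot=np.array([proj(W,f(.044*np.cos(a),.044*np.sin(a),0)) for a in an])
    return np.array([disc[:,0].min()-190,disc[:,0].max()-327.8,disc[:,1].min()-158.3,bot[:,1].min()-138,proj(W,f(-.035,0,.059))[1]-293.8,proj(W,f(.029,0,.029))[1]-174.6]),O,Z
o=least_squares(lambda v:pts(v)[0],[0,-.035,.1,0]);print(o.x.round(4),pts(o.x)[0].round(1))
v=o.x; _,O,Z=pts(v); print('cap origin rel TCP',(O-T).round(4),'tilt',np.arccos(Z[2]))
E
python3 capfit.py
```

```text
[ 0.0138 -0.0614  0.2239  0.0018] [ 0.3 -0.3 -3.3 -0.2 -0.4  4. ]
cap origin rel TCP [-0.0004  0.0139 -0.0614] tilt 0.22385006145596656
```

Request:
play_rows --moves '[[0.95,[-3,0,35],0.0],[0.95,[-6,0,75],0.0],[0.95,[-9,0,115],0.0],[0.95,[-12,0,155],0.0],[0.95,[-12,0,195],0.0],[0.95,[-12,0,230],0.0],[0.95,[-12,0,255],0.0],[0.95,[-12,0,275],0.0],[0.95,[-12,0,290],0.0],[0.95,[-12,0,300],0.0],[0.95,[-12,0,305],0.0],[0.95,[-12,0,305],0.0]]'

```text
time: 18.57
eef_pos: [0.4969, 0.3132, 0.1039]
orientation: [0.65, 0.76, -0.0, -0.0]
contact_force: [-0.3, 0.8, -1.5]
grip_width: 0.0126
```

```bash
cat > lk.py <<'E'
import sys
from h import *
n=sys.argv[1]
plan([.495,.3135,.09],.155)
snap('wrist','w'+n);snap('side','s'+n)
a=cv2.imread(f'pics/s{n}.png')[280:384,170:300]; b=cv2.imread(f'pics/w{n}.png')
cv2.imwrite(f'pics/c{n}.png',np.hstack([cv2.resize(a,(400,320),interpolation=cv2.INTER_CUBIC),cv2.resize(b,(400,320))]))
E
python3 lk.py 23
```

```text
shift [ 0.6 -1.8 13.9] turn -0.0 cur ty 0.155 pos [0.4969 0.3132 0.1039] t 18.57 F [-0.3  0.8 -1.5] w 0.0126 j6 0.33
```

View pics/c23.png

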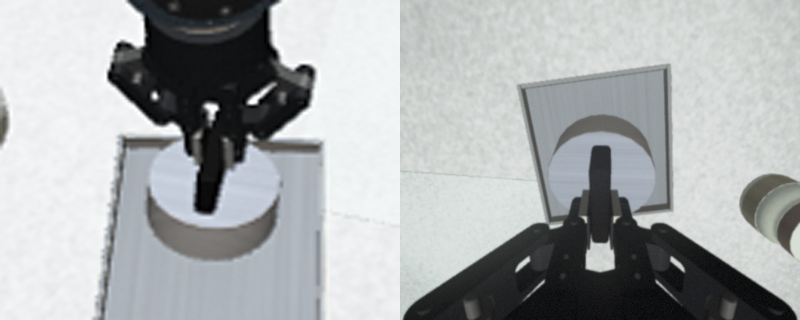

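Request:
play_rows --moves '[[0.95,[0,0,8],0.0],[0.95,[0,0,15],0.0],[0.95,[0,0,20],0.0],[0.95,[0,0,24],0.0],[0.95,[0,0,27],0.0],[0.95,[0,0,29],0.0],[0.95,[0,0,29],0.0]]' --squeeze 25

```text
time: 19.25
eef_pos: [0.4968, 0.3137, 0.075]
orientation: [0.65, 0.76, -0.0, -0.0]
contact_force: [0.5, -0.6, -2.7]
grip_width: 0.0122
```

```bash
python3 lk.py 24
```

```text
shift [  0.1  -1.8 -15. ] turn 0.0 cur ty 0.155 pos [0.4968 0.3137 0.075 ] t 19.25 F [ 0.5 -0.6 -2.7] w 0.0122 j6 0.33
```

View pics/c24.png

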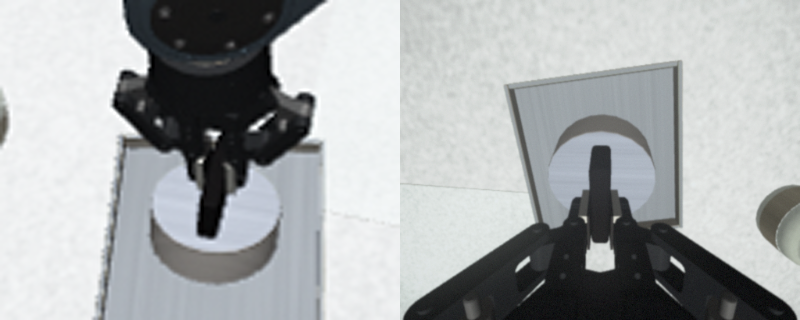

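No contact yet; creep lower.

Request:
play_rows --moves '[[0.95,[0,0,2],0.0],[0.95,[0,0,4],0.0],[0.95,[0,0,6],0.0],[0.95,[0,0,8],0.0],[0.95,[0,0,8],0.0]]'

```text
time: 19.77
eef_pos: [0.4997, 0.3167, 0.0724]
orientation: [0.65, 0.76, 0.005, 0.001]
contact_force: [-6.7, 7.8, 40.0]
grip_width: 0.0126
```

```bash
python3 lk.py 25
```

```text
shift [ -2.4  -5.  -17.6] turn -0.0 cur ty 0.155 pos [0.4997 0.3167 0.0724] t 19.77 F [-6.7  7.8 40. ] w 0.0126 j6 0.33
```

View pics/c25.png

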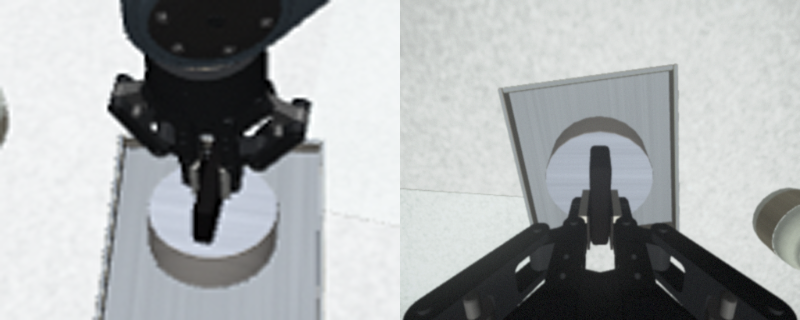

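Request:
play_rows --moves '[[0.95,[0,0,-3],0.0],[0.95,[0,0,-6],0.0],[0.86,[0,0,-6],0.0],[0.84,[0,0,-6],0.0],[0.82,[0,0,-6],0.0],[0.8,[0,0,-6],0.0],[0.77,[0,0,-6],0.0],[0.74,[0,0,-6],0.0],[0.7,[0,0,-6],0.0],[0.6,[0,0,-6],0.0]]' --squeeze 20

```text
time: 20.7
eef_pos: [0.4969, 0.3137, 0.0732]
orientation: [0.65, 0.76, -0.0, -0.0]
contact_force: [-0.3, -1.3, 0.4]
grip_width: 0.0338
```

```bash
python3 lk.py 26
```

```text
shift [  0.1  -1.9 -16.8] turn 0.0 cur ty 0.155 pos [0.4969 0.3137 0.0732] t 20.7 F [-0.3 -1.3  0.4] w 0.0338 j6 0.33
```

View pics/c26.png

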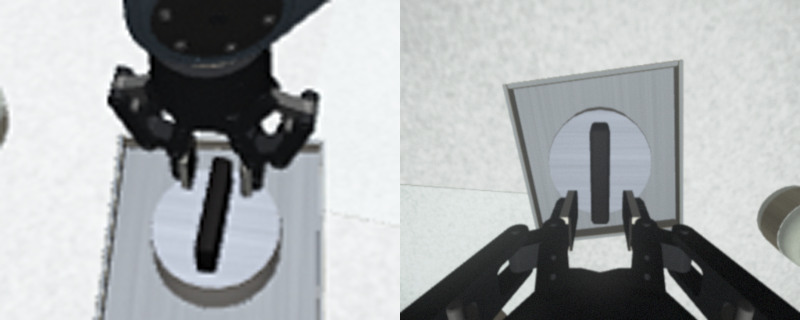

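Request:
play_rows --moves '[[0.4,[0,0,-3],0.0],[0.2,[0,0,-15],0.0],[0.2,[0,0,-40],0.0],[0.2,[0,0,-75],0.0],[0.2,[-20,0,-110],0.0],[0.2,[-50,0,-145],0.0],[0.2,[-80,0,-180],0.0],[0.2,[-80,0,-180],0.0],[0.2,[-80,0,-180],0.0]]'

```text
time: 21.55
eef_pos: [0.5104, 0.2336, 0.2567]
orientation: [0.651, 0.759, 0.002, 0.001]
contact_force: [0.3, 1.2, -0.6]
grip_width: 0.0682
```

```bash
python3 -c "
from h import *
plan([.495,.3135,.09],.155)
for n in('wrist','side','top'): snap(n,n[0]+'27')
b=cv2.imread('pics/w27.png'); cv2.imwrite('pics/w27c.png',cv2.resize(b[60:300,140:380],(600,600),interpolation=cv2.INTER_CUBIC))
a=cv2.imread('pics/s27.png'); cv2.imwrite('pics/c27.png',np.hstack([cv2.resize(a,(400,300)),cv2.resize(cv2.imread('pics/t27.png'),(400,300))]))"
```

```text
shift [ 81.1  -4.  166.7] turn -0.002 cur ty 0.153 pos [0.5104 0.2336 0.2567] t 21.55 F [ 0.3  1.2 -0.6] w 0.0682 j6 0.19
```

View pics/w27c.png

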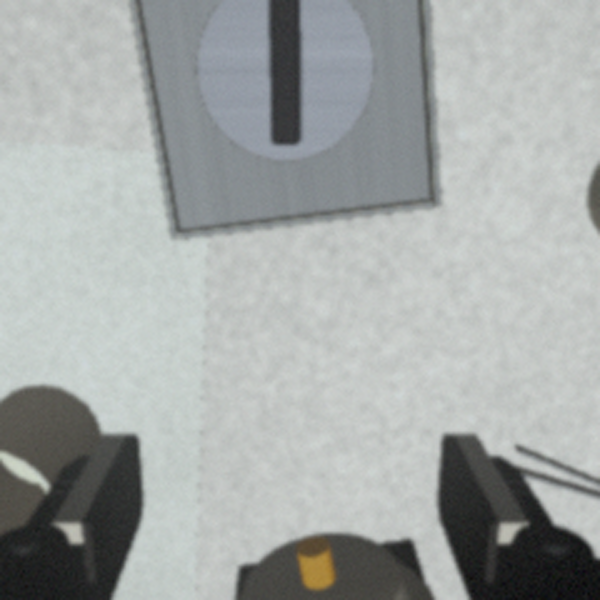

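View pics/c27.png

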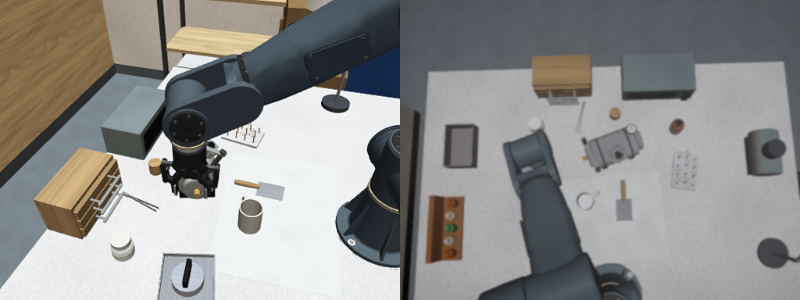

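Request:
play_rows --moves '[[0.2,[10,0,-35],0.0],[0.2,[20,0,-75],0.0],[0.2,[20,0,-110],0.0],[0.2,[20,0,-140],0.0],[0.2,[20,0,-150],0.0],[0.2,[20,0,-150],0.0],[0.2,[20,0,-150],0.0]]'

```text
time: 22.28
eef_pos: [0.5058, 0.2549, 0.4013]
orientation: [0.65, 0.76, -0.001, -0.001]
contact_force: [0.8, 0.2, -0.7]
grip_width: 0.0683
```

```bash
python3 -c "
from h import *
plan([.495,.3135,.09],.155)
for n in('wrist','side'): snap(n,n[0]+'28')
cv2.imwrite('pics/c28.png',np.hstack([cv2.resize(cv2.imread('pics/s28.png'),(400,300)),cv2.resize(cv2.imread('pics/w28.png'),(400,300))]))
d=np.load('pics/w27.npz')
v=d['R'].T@np.linalg.solve(d['K'],[254.8,86.8,1]); C=-d['R'].T@d['t']; P=C+v*(.033-C[2])/v[2]; print(P)
e=np.array([.0408,-.141]);e/=np.linalg.norm(e); dd=P[:2]-[.495,.3255]; print('along sides',dd@e,dd@[e[1],-e[0]])"
```

```text
shift [ 59.7  -0.8 311.2] turn 0.001 cur ty 0.156 pos [0.5058 0.2549 0.4013] t 22.28 F [ 0.8  0.2 -0.7] w 0.0683 j6 0.23
[0.49501712 0.33243617 0.033     ]
along sides -0.006658078905391008 -0.0019444135079352616
```

View pics/c28.png

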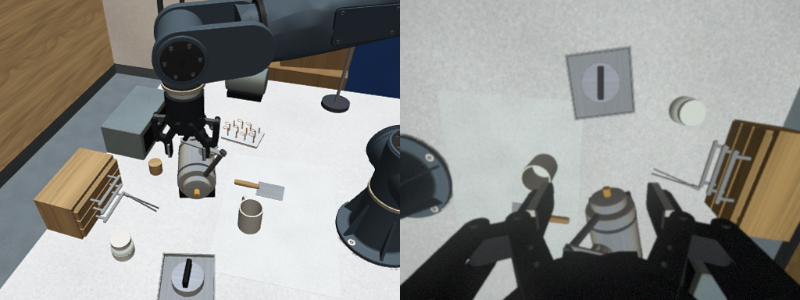

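```bash
python3 -c "
import cv2
a=cv2.imread('pics/s28.png'); cv2.imwrite('pics/s28c.png',cv2.resize(a[150:260,190:310],None,fx=5,fy=5,interpolation=cv2.INTER_CUBIC))"
```

```text
(no output)
```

View pics/s28c.png

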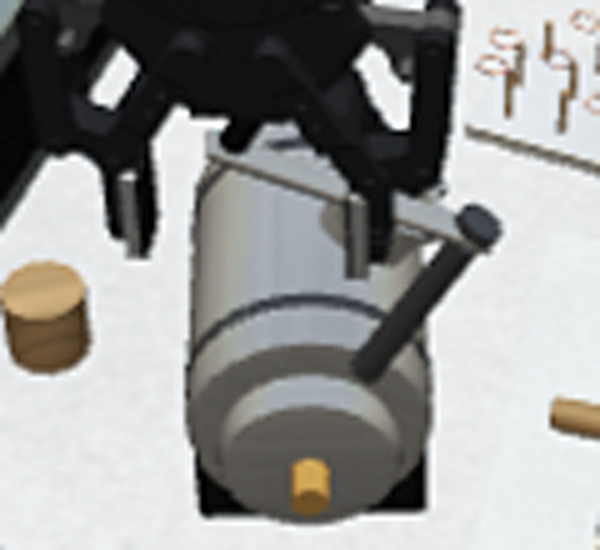

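The safety arm is still swung away. From pivot (477,225) to tip (215,150), it sits where it was left in the earlier side view. The robot touches nothing, so I am handing in.

```bash
python3 -c "
from bench import r
print(r.job_done()); print(r.get_obs()['time'])"
```

```text
the job is handed in; nothing more can be done
None
the job is handed in; nothing more can be done
```

The cap is off and standing flat in the steel tray, grip bar up, with the safety arm swung well clear. I handed the job in after about 22 s of the 59 s allowed; it reports no verdict.

**What I did**
1. I straddled the safety arm's peg with the fingers and swung it away to about 1.6 rad, estimated from the commanded arc less the finger slack.
2. I turned the cap to its first stop, which my image fit puts at about 0.62 rad, and held it there about 3.5 s in all. The last 1.2 s or so were with almost no force on the cap.
3. I gripped the bar, pressed the cap in about 7–8 mm, turned it on to the last stop at about 1.34 rad, then lifted it off along the neck.
4. I carried it over the tank to the tray, lowered it until it touched, and released it.

**Last checks**
- **Cap position:** the images put the cap about 7 mm from the tray's centre, against the 45 mm allowed. It stood flat, released and still.
- **Safety arm and table:** the arm was still where I left it. The other things on the table and the petal board looked undisturbed in the pictures, though I did not measure them.
- **Gripper:** clear of everything, with the force reading close to zero.

**What did not go cleanly**
- **Tool tilt:** the tool could only point straight down, so it did not line up with the leaning cap. Force rose to about 58 N while pressing and turning, under the 120 N wrist limit.
- **Setting down:** the cap hung about 0.2 rad tilted in the grip and touched the tray edge first, with about 40 N on the wrist. It then dropped the last few millimetres flat when I let go.
- **First stop:** in the early part of that hold, the fingers pushed down with about 5 N. I backed them off and held again so the wait did not depend on that part.

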